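# Seat a flat-edged ceramic disc on the alignment jig

## Robot

A 7-joint arm with a two-finger parallel gripper is mounted at the origin on a cart in front of the work surface, level with it; the furniture and walls round the work are solid. World frame = base frame: x ahead of the robot, y to its left, z up, the work surface at z = 0. Lengths are in m, angles in degrees, forces in N, time in s.
With the tool pointing down it reaches from about 0.425 to 0.875 m from the base axis. Payload 4.7 kg.
Tool frame: the origin (TCP) lies at the very end of the fingers, on their centre line; the grasp point (between the pads) lies env.hold_point_z behind it (env.hold_point_z is the distance from the TCP to the grasp point, in m); z points along the fingers, y is the line along which they close (so a half turn about z gives the same grasp; the last joint's range is limited). The gripper opens to 87 mm and grips with 3 to 60 N. Pads are 19 mm wide; open, the fingers measure 117 mm over their backs; the gripper's body (75 mm by 190 mm) begins 51 mm behind the grasp point.
Start: joints at [-69.322, 18.392, -4.016, 83.108, 1.295, 78.541, -3.26], TCP at [0.221, 0.611, 0.187] pointing down, gripper open.
Joint ranges: [-163.93, 163.93], [-17.29, 119.83], [-79.2, 71.16], [3.27, 140.29], [-89.18, 269.18], [5.43, 117.66], [-154.24, 154.24]. Speed limits (degrees/s): [147.25, 147.25, 180, 180, 180, 180, 180].

## Interface

Orientations are given as [roll, pitch, yaw] about the fixed x, y, z axes, in that order (R = Rz(yaw) Ry(pitch) Rx(roll)).
In Python, from cell import env gives the robot as it stands.
- The arm moves only by the shell command python3 -m jog 'ROWS' [FORCE]. ROWS is JSON, a list of rows, each an object with "dp": the shift along the tool's x, y, z in cm, a list of three; "twist": the turn about the tool's z in degrees; "fingers": the opening, from 0 (shut) to 1 (fully open). A call has 1 to 8 rows; each row is the pose to reach, as a shift and turn from the pose commanded when the call began, along the tool's axes at that moment; what a row does not reach only later rows make up. A row lasts 1/8 s, in which the tool goes at most 62.5 mm and 10.7 degrees, less where a joint would pass 70% of its speed; a pose out of reach is approached as far as the arm can. A call with a gripper value outside its range is refused whole. The fingers move at their own pace and stop on an object; FORCE is the grip in N (left out, the last holds). Time passes only in rows, so rows that repeat a pose let the fingers close. It gives the time, the measured TCP pose, the force, the opening and the grip force at its end, in the units of the state.
- env.get_obs(): the state, without advancing time (a new reading comes with each control period).
- env.read_camera(name): name is "side" or "top"; returns a dict with "pixels" (384x512x3 uint8, blue, green, red), "depth" (384x512 float32, m along the optical axis (not along the pixel's ray), 0 where there is no reading), "fx", "fy", "cx", "cy" (pixels), "k1" (the pictures are not rectified: a ray, as slopes to the right and down, at radius r is drawn at 1 + k1 r^2 times it, then the intrinsics apply), "rvec" (rotation vector, rad) and "tvec" (3), from world to camera coordinates, as OpenCV has them. Camera axes: x right, y down, z forward; pixel columns grow to the right and rows downward; lengths in m; the calibration is good to about 2 mm. A picture is of the moment at which its call begins.
- env.sign_off(): hands the job in; it is judged then, once.
The state is a dict: "time_s": time; "qpos": joint angles; "joint_velocities": joint speeds; "effort": joint torques, N m; "tool_pos": TCP position; "tool_rot": TCP orientation; "force": force on the tool from outside, world axes, zero at the start; "wrist_torque": the same for the moment, N m; "grip_width": finger opening in m; "grasp_force": force on a finger pad.
Only numpy, scipy, OpenCV 4.12 (cv2) and the standard library are available. Lean on these libraries where they do the work, as an engineer would, in place of code of your own. Each camera call takes 0.05 s, during which the arm holds its last target. There are 200 camera calls.

## Task

Turn the flat-edged ceramic disc on the alignment jig with the fingertips until its flat lies flush against the long alignment bar, with its round rim touching the end stop as well. Keep the disc down on the plate all the while, push it only gently against the bar and the stop (its edge chips easily), take your hand away from it at the end, and leave the other things where they stand.

Things in the scene. Friction and masses are not known exactly. Their poses are not given: they have to be found in the camera images.
- jig: Alignment jig fixed to the worktop: aluminium plate 130 (x) x 200 (y) x 12 (z) mm carrying a steel alignment bar along its far side and a steel end stop at its right, both rigid and 14 mm high (tops 26 mm above the worktop). Origin: centre of the plate's underside. x: square to the bar, towards it (roughly away from the robot); y: along the bar, away from the end stop; z up.
- fence: The steel alignment bar and end stop together, fixed on the jig's plate; origin and axes are the jig's.
- disc: Dark grey polished ceramic disc lying loose on the plate, 76 mm across, 10 mm thick, about 0.18 kg, one straight flat 51 mm long cut into its rim. Origin: centre of the circle on the underside; x axis to the middle of the flat, square to it; z up. Seated, its x axis points along the jig's x and its origin lies at jig x 19, y -38 mm. Its edge chips when pushed against bar or stop with over 20 N.
- disc_flat (a point): Middle of the disc's flat, 28 mm from the disc's centre, 5 mm above its underside. The disc slides easily on plate, bar and stop (friction about 0.2), while fingertips grip it better (0.6 or more): two fingertips some 35 mm apart, pressed on its top with 5 to 10 N in all, turn and drag it; it can also be pushed at its rim.
- bar_face (a point): Middle of the bar's straight face, at half the disc's thickness (jig x 47, y 0, z 17 mm); axes as the jig's. The bar is 12 mm thick (jig x 47 to 59) and 190 mm long (y -95 to 95); this face looks to -x.
- stop_face (a point): Point of the end stop's face that the disc's rim touches when seated (jig x 19, y -76, z 17 mm); axes as the jig's. The stop is a block at jig x 2 to 42, y -90 to -76 mm; this face looks to +y.
- small_weight: Bystander: grey metal knob weight, 21 mm wide, 25 mm high, loose on the jig's plate in its near left corner. Origin: centre of its underside.
- tweezers: Bystander: tweezers lying down, 118 mm long (along its y), 9 mm high, right of the jig. Origin: centre of the underside.
- petri_dish: Bystander: small covered dish, 61 mm wide, 16 mm high, right of the jig. Origin: centre of the underside.
- tape_roll: Bystander: roll of masking tape lying flat, 66 mm wide, 19 mm high, far at the right. Origin: centre of the underside.
- timer: Bystander: small wedge-shaped timer, 41 x 62 x 52 mm, at the right, in front of the large instrument. Origin: centre of the underside.
- vial: Bystander: small vial with a black cap, 24 mm wide, 56 mm high, right of the jig. Origin: centre of the underside.
There are look-alikes about, which are no part of the job. There is more than one size of the disc; the job needs the larger.

How it is judged (in metres and radians):
At the end, for the whole second after the job is handed in: The middle of the disc's flat is within 1.5 mm of the bar's face and the flat parallel to it within 0.035 rad (2 degrees); the disc's rim is within 2 mm of the end stop; the disc lies flat and at rest on the plate, released (x of disc_flat in the frame of bar_face above -0.0015 m and angle between the x axis of disc and the x axis of jig, either way round below 0.035 rad and y of disc in the frame of jig between -0.04 and -0.036 m and angle between disc's own z axis and vertical below 0.03 rad and linear speed of disc below 0.01 m/s); the robot touches nothing.
It fails at once if the disc is pushed against the bar or the end stop with more than 20 N (contact force between disc and fence above 20 N).
It fails at once if the disc is lifted or tipped off the plate (z of disc in the frame of jig above 0.018 m or angle between disc's own z axis and vertical above 0.15 rad).
It fails at once if a bystander is moved more than 20 mm (distance of any of small_weight, tweezers, petri_dish, tape_roll, timer, vial from where it was at the start of the episode above 0.02 m).
It also fails if it takes over 59 s, if anything falls off the work surface, if the arm or the gripper's body presses on something with over 40 N, if the wrist force passes 120 N, or if a joint passes its speed limit or range.

## Working session

There is one attempt and no reset: what is moved stays moved. The work goes in short steps, Python scripts to look and compute and a shell command to move; the robot and the scene stay as the last step left them, time stands still between calls to the robot, and variables do not carry over. Pictures are saved under pics/ and viewed, at most 11 in all, crops included, and the job is handed in when it is done.

```bash
mkdir -p pics; ls
cat > h.py <<'E'
import numpy as np, cv2, pickle
from cell import env
def shot(name,tag):
    c=env.read_camera(name); pickle.dump(c,open(f'pics/{tag}.pkl','wb')); cv2.imwrite(f'pics/{tag}.png',c['pixels']); return c
def load(tag): return pickle.load(open(f'pics/{tag}.pkl','rb'))
def ray(c,u,v):
    xd,yd=(u-c['cx'])/c['fx'],(v-c['cy'])/c['fy']; x,y=xd,yd
    for _ in range(20):
        s=1+c['k1']*(x*x+y*y); x,y=xd/s,yd/s
    R=cv2.Rodrigues(np.array(c['rvec'],float))[0]; t=np.array(c['tvec'],float).ravel()
    return -R.T@t, R.T@np.array([x,y,1.])
def onz(c,u,v,z):
    o,d=ray(c,u,v); return o+d*(z-o[2])/d[2]
def proj(c,P):
    R=cv2.Rodrigues(np.array(c['rvec'],float))[0]; p=R@np.array(P,float)+np.array(c['tvec'],float).ravel()
    x,y=p[0]/p[2],p[1]/p[2]; s=1+c['k1']*(x*x+y*y); return np.array([c['fx']*x*s+c['cx'],c['fy']*y*s+c['cy']])
E
python3 - <<'E'
from h import *
a=shot('top','t0');b=shot('side','s0')
for c in(a,b): print({k:v for k,v in c.items() if k not in('pixels','depth')}, ray(c,256,192))
print(env.get_obs(),env.hold_point_z)
E
```

```text
pics
{'fx': 490.9390249562509, 'fy': 490.9390249562509, 'cx': 251.55757028154798, 'cy': 188.48926541449475, 'k1': -0.016046777793020457, 'rvec': array([ 2.13800202, -1.93855388,  0.32602494]), 'tvec': array([0.09887086, 0.50510768, 1.82414045])} (array([-0.1168501 ,  0.09955995,  1.88913511]), array([ 0.31394645,  0.01557187, -0.94938304]))
{'fx': 352.558921392102, 'fy': 352.558921392102, 'cx': 258.0593197609783, 'cy': 190.73636350742817, 'k1': -0.00555346922528081, 'rvec': array([ 1.9135869 , -0.43846599,  0.29073517]), 'tvec': array([-0.38496756,  0.16231825,  1.00851591])} (array([-0.0300029 , -0.95706147,  0.52419913]), array([ 0.39448545,  0.8387971 , -0.37529671]))
{'time_s': 0.1, 'qpos': array([-69.32313792,  18.43627738,  -4.01695657,  83.16650956,
         1.29378585,  78.53989433,  -3.25926551]), 'joint_velocities': array([-0.00719759, -0.06522393,  0.07443445, -0.10755799,  0.14952209,
        0.13382485,  0.05802144]), 'effort': array([ 3.74258743e-04, -4.92572880e+01, -4.05468028e-01, -3.13397241e+01,
       -6.40497054e-02,  3.94385273e-02,  5.60470471e-05]), 'tool_pos': array([0.2207585 , 0.61078907, 0.1855668 ]), 'tool_rot': array([-1.79902486e+02,  3.67316691e-03,  1.60134549e+02]), 'force': array([-0.19333844,  0.21600188,  0.91878157]), 'wrist_torque': array([ 0.02228687,  0.02106399, -0.07334103]), 'grasp_force': 0.0, 'grip_width': 0.08675112533899389} 0.0187
```

View pics/t0.png

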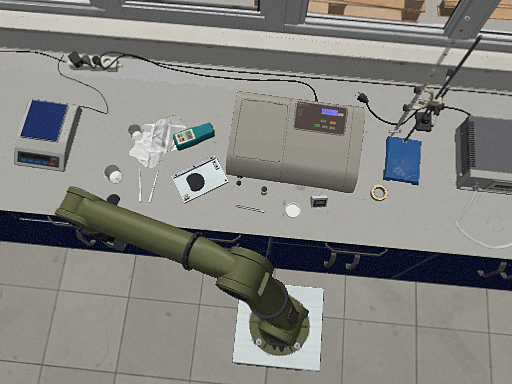

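View pics/s0.png

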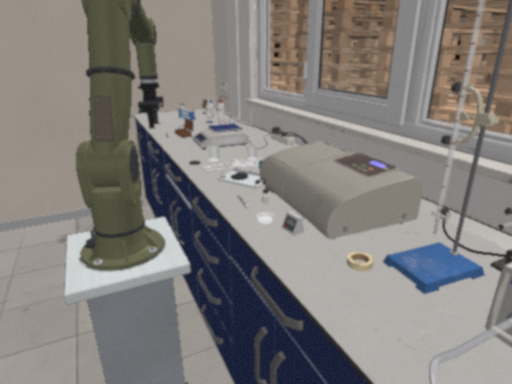

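The top view shows the jig at about (200,181) with the dark disc at (196,182). The large instrument stands to its right. The side view shows the same jig at about (243,180), small.

Run:
```python
from h import *
c=load('t0'); p=c['pixels'][150:212,160:240]; cv2.imwrite('pics/t0c.png',cv2.resize(p,None,fx=9,fy=9,interpolation=cv2.INTER_CUBIC))
```

```text
(no output)
```

View pics/t0c.png

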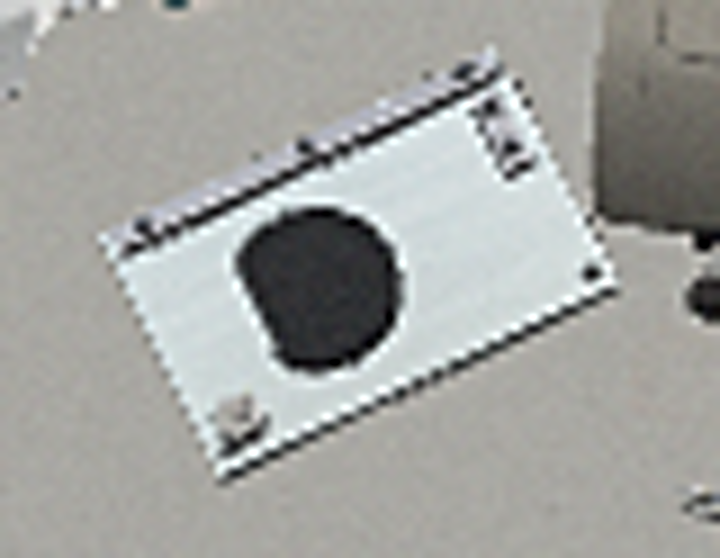

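The crop shows the plate with its bar along the upper-left (far) edge and the stop at crop (503,140). The disc is centred near (325,290), with its flat facing left. The knob weight is at (240,420). Next I'll measure by fitting a projected model.

```bash
cat > fit.py <<'E'
from h import *
from scipy.optimize import least_squares
S=8
def poly_disc(a=0):
    t0=np.arccos(28/38); t=np.linspace(t0,2*np.pi-t0,80); return np.c_[38*np.cos(t),38*np.sin(t)]/1e3
def tf(P,x,y,a,z):
    R=np.array([[np.cos(a),-np.sin(a)],[np.sin(a),np.cos(a)]]); q=P@R.T+[x,y]; return np.c_[q,np.full(len(q),z)]
def render(c,polys,box):
    u0,v0,w,h=box; im=np.zeros((h*S,w*S),np.float32)
    for P in polys:
        uv=np.array([proj(c,p) for p in P]); uv=cv2.convexHull(((uv+0.5-[u0,v0])*S*16-8).astype(np.int32)); cv2.fillPoly(im,[uv],1.0,shift=4)
    return cv2.GaussianBlur(cv2.resize(im,(w,h),interpolation=cv2.INTER_AREA),(0,0),0.5)
def disc_polys(x,y,a):
    return [np.r_[tf(poly_disc(),x,y,a,.022),tf(poly_disc(),x,y,a,.012)]]
def rect(x0,x1,y0,y1): return np.array([[x0,y0],[x1,y0],[x1,y1],[x0,y1]])/1e3
def jig_polys(x,y,a):
    return [tf(rect(-65,65,-100,100),x,y,a,.012)]
def fit(c,box,tgt,polys,x0,d=(.0015,.0015,.02)):
    tgt=cv2.GaussianBlur(tgt,(0,0),0.3)
    f=lambda q:(render(c,polys(*(x0+q*np.array(d))),box)-tgt).ravel()
    r=least_squares(f,np.zeros(3),diff_step=None,method='trf',jac=lambda q:np.stack([(f(q+e)-f(q-e))/1.0 for e in np.eye(3)*.5],1))
    return x0+r.x*np.array(d), np.sqrt(np.mean(r.fun**2))
E
python3 - <<'E'
from fit import *
c=load('t0'); g=c['pixels'].astype(np.float32).mean(2)
u=lambda a,b:(160+(a+.5)/9-.5,150+(b+.5)/9-.5)
for n,p in dict(NR=(618,290),NL=(222,482),FL=(120,255)).items(): print(n,onz(c,*u(*p),.012))
for p in((128,250),(500,72)): print('bar',onz(c,*u(*p),.02))
dc=onz(c,*u(322,290),.022);fl=onz(c,*u(257,306),.022)
print('disc',dc,fl)
print('weight',onz(c,*u(240,420),.025))
box=(172,165,45,40); tgt=np.clip((215-g[165:205,172:217])/(215-45),0,1)
# only disc region: mask rest
uu=np.array(proj(c,dc)); yy,xx=np.mgrid[165:205,172:217]; tgt[(np.hypot(xx-uu[0],yy-uu[1])>12)]=0
tgt[tgt<.15]=0
a=np.arctan2(fl[1]-dc[1],fl[0]-dc[0])
for da in(-.2,0,.2):
  q,e=fit(c,box,tgt,disc_polys,np.array([dc[0],dc[1],a+da])); print('fit',q[:2],np.degrees(q[2]),e)
# heights
d=c['depth']; R=cv2.Rodrigues(c['rvec'])[0]
for (a_,b_) in((232,160),(245,160),(300,140),(232,182),(264,190),(245,190),(180,165),(215,168),(190,135)): 
  o,r=ray(c,a_,b_); print((a_,b_),np.round(o+r*d[b_,a_],3))
E
```

```text
NR [0.53624251 0.24652806 0.012     ]
NL [0.42906773 0.41129435 0.012     ]
FL [0.5307063  0.47215971 0.012     ]
bar [0.53067043 0.46734507 0.02      ]
bar [0.63298686 0.31126136 0.02      ]
disc [0.51967342 0.37768341 0.022     ] [0.5092731  0.40560515 0.022     ]
weight [0.45451259 0.40523123 0.025     ]
fit [0.52146066 0.38122226] 122.0624407830202 0.035837118
fit [0.52150332 0.38131291] 120.94990346908119 0.035753056
fit [0.52153352 0.38132161] 122.11807280317473 0.036581777
(232, 160) [0.59  0.234 0.118]
(245, 160) [0.594 0.183 0.121]
(300, 140) [ 0.686 -0.022  0.151]
(232, 182) [0.54  0.232 0.002]
(264, 190) [0.501 0.099 0.056]
(245, 190) [0.511 0.176 0.002]
(180, 165) [ 0.595  0.454 -0.002]
(215, 168) [0.588 0.306 0.017]
(190, 135) [0.712 0.423 0.045]
```

```bash
python3 -m jog '[{"dp":[-6,-1.9,0],"twist":-8,"fingers":0.23},{"dp":[-12,-3.8,0],"twist":-16,"fingers":0.23},{"dp":[-18,-5.7,0],"twist":-25,"fingers":0.23},{"dp":[-24,-7.6,0],"twist":-34,"fingers":0.23},{"dp":[-30,-9.5,0],"twist":-43,"fingers":0.23},{"dp":[-36.1,-11.4,0],"twist":-51,"fingers":0.23},{"dp":[-36.1,-11.4,0],"twist":-51,"fingers":0.23},{"dp":[-36.1,-11.4,0],"twist":-51,"fingers":0.23}]'
python3 - <<'E'
from h import *
c=load('t0')
# instrument lower/left edges
for p in((227,155),(227,174),(232,176)): print(p,onz(c,*p,.12),onz(c,*p,0))
shot('side','s1');c=shot('top','t1');cv2.imwrite('pics/t1c.png',cv2.resize(c['pixels'][110:230,130:270],None,fx=5,fy=5,interpolation=cv2.INTER_CUBIC))
E
```

```text
time_s: 1.1
tool_pos: [0.5214, 0.3812, 0.186]
tool_rot: [180.0, -0.1, -149.0]
force: [-1.1, -0.0, 0.2]
grip_width: 0.0213
grasp_force: 0.0
(227, 155) [0.60811117 0.25517706 0.12      ] [0.65728511 0.26573254 0.        ]
(227, 174) [0.5297041  0.24628845 0.12      ] [0.57355971 0.25624101 0.        ]
(232, 176) [0.52346707 0.2262807  0.12      ] [0.56689963 0.23487613 0.        ]
```

View pics/t1c.png

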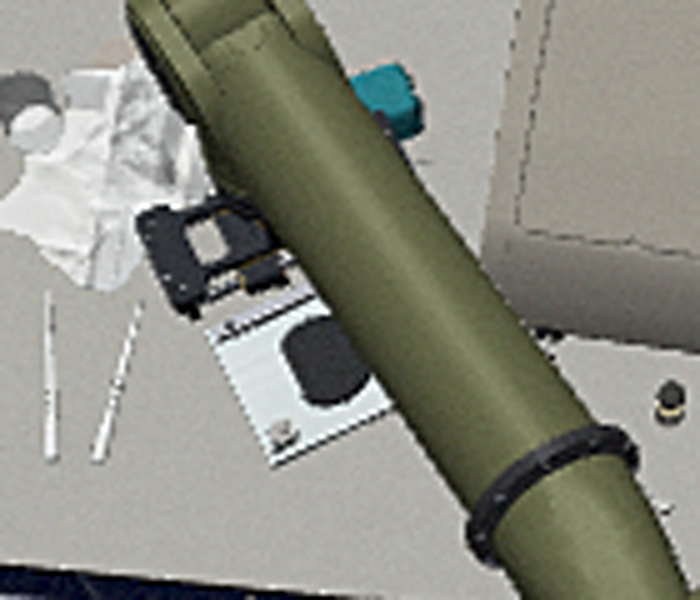

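The picture shows the gripper body along tool y and to the upper left of the disc. It appears shifted because of its height, and it is clear of the instrument. Descending.

```bash
python3 -m jog '[{"dp":[0,0,5]},{"dp":[0,0,10]},{"dp":[0,0,14]},{"dp":[0,0,15.4]},{"dp":[0,0,15.6]},{"dp":[0,0,15.8]},{"dp":[0,0,15.8]}]'
python3 - <<'E'
from fit import *
# refine jig: fit plate + bar line edges by brightness silhouettes in t0
c=load('t0'); g=c['pixels'].astype(np.float32).mean(2)
x0,y0,w,h=165,150,70,60
p=g[y0:y0+h,x0:x0+w]
print(np.round(np.median(p)),p.max(), g[185,212], g[195,225])
def polys(x,y,a): return [tf(rect(-65,65,-100,100),x,y,a,.012), np.r_[tf(rect(47,59,-95,95),x,y,a,.026),tf(rect(47,59,-95,95),x,y,a,.012)]]
bright=np.clip((p-172)/(215-172),0,1)
br=cv2.morphologyEx((bright>.5).astype(np.uint8),cv2.MORPH_CLOSE,np.ones((3,3)))
n,l,s,_=cv2.connectedComponentsWithStats(br); k=1+np.argmax(s[1:,4]); print(s[k])
cn=cv2.findContours((l==k).astype(np.uint8),cv2.RETR_EXTERNAL,cv2.CHAIN_APPROX_NONE)[0][0]
m=np.zeros((h,w),np.uint8);cv2.fillPoly(m,[cv2.convexHull(cn)],1)
m2=cv2.dilate(m,np.ones((3,3)))
tgt=np.where(cv2.erode(m,np.ones((3,3))),1,bright*m2).astype(np.float32)
for a in(31,33.2,35):
  q,e=fit(c,(x0,y0,w,h),tgt,polys,np.array([.541,.365,np.radians(a)])); print(q[:2],np.degrees(q[2]),e)
E
```

```text
167.0 255.0 210.66667 163.0
[   6    5   58   48 1038]
[0.53966056 0.364942  ] 33.07166994018285 0.10809208
[0.53936127 0.36381916] 33.4963036107394 0.10920407
[0.53966859 0.36463886] 33.19718646293386 0.10648751validation failed for argument at $[0]...
```

```bash
python3 -m jog '[{"dp":[0,0,5],"twist":0,"fingers":0.23},{"dp":[0,0,10],"twist":0,"fingers":0.23},{"dp":[0,0,14],"twist":0,"fingers":0.23},{"dp":[0,0,15.6],"twist":0,"fingers":0.23},{"dp":[0,0,15.8],"twist":0,"fingers":0.23},{"dp":[0,0,15.8],"twist":0,"fingers":0.23}]'
```

```text
time_s: 1.95
tool_pos: [0.5226, 0.3828, 0.0305]
tool_rot: [180.0, 0.2, -148.8]
force: [-0.4, -0.3, -0.2]
grip_width: 0.0192
grasp_force: 0.0
```

```bash
python3 -m jog '[{"dp":[0,0,0.2],"twist":0,"fingers":0.23},{"dp":[0,0,0.4],"twist":0,"fingers":0.23},{"dp":[0,0,0.5],"twist":0,"fingers":0.23},{"dp":[0,0,0.5],"twist":0,"fingers":0.23}]'; python3 -m jog '[{"dp":[0,0,0.1],"twist":0,"fingers":0.23},{"dp":[0,0,0.1],"twist":0,"fingers":0.23}]'
```

```text
time_s: 2.45
tool_pos: [0.5217, 0.3813, 0.0236]
tool_rot: [-180.0, -0.0, -148.9]
force: [0.3, 0.7, -0.1]
grip_width: 0.02
grasp_force: 0.0
time_s: 2.7
tool_pos: [0.5217, 0.3813, 0.0225]
tool_rot: [-180.0, -0.0, -148.9]
force: [0.2, -0.5, -0.5]
grip_width: 0.0199
grasp_force: 0.0
```

```bash
python3 -m jog '[{"dp":[0,0,0.1],"twist":0,"fingers":0.23},{"dp":[0,0,0.1],"twist":0,"fingers":0.23}]'
```

```text
time_s: 2.95
tool_pos: [0.5216, 0.3814, 0.0214]
tool_rot: [180.0, -0.0, -148.9]
force: [-0.7, 0.6, 0.1]
grip_width: 0.02
grasp_force: 0.0
```

```bash
python3 -m jog '[{"dp":[0,0,0.05],"twist":0,"fingers":0.23},{"dp":[0,0,0.05],"twist":0,"fingers":0.23}]';python3 -m jog '[{"dp":[0,0,0.05],"twist":0,"fingers":0.23},{"dp":[0,0,0.05],"twist":0,"fingers":0.23}]'
```

```text
time_s: 3.2
tool_pos: [0.5217, 0.3814, 0.0211]
tool_rot: [-180.0, 0.0, -148.9]
force: [0.0, -0.1, 0.3]
grip_width: 0.02
grasp_force: 0.0
time_s: 3.45
tool_pos: [0.5217, 0.3814, 0.0206]
tool_rot: [-180.0, -0.0, -148.9]
force: [0.5, -0.8, -0.5]
grip_width: 0.0201
grasp_force: 0.0
```

```bash
for i in 1; do python3 -m jog '[{"dp":[0,0,0.05],"twist":0,"fingers":0.23},{"dp":[0,0,0.05],"twist":0,"fingers":0.23}]' | grep -E "pos|force"; done; python3 -m jog '[{"dp":[0,0,0.05],"twist":0,"fingers":0.23},{"dp":[0,0,0.05],"twist":0,"fingers":0.23}]' | grep -E "pos|force"
```

```text
tool_pos: [0.5217, 0.3814, 0.02]
force: [-0.5, 0.7, 0.3]
grasp_force: 0.0
tool_pos: [0.5217, 0.3814, 0.0195]
force: [-0.1, 0.3, 0.6]
grasp_force: 0.0
```

```bash
python3 -m jog '[{"dp":[0,0,0.05],"twist":0,"fingers":0.23},{"dp":[0,0,0.05],"twist":0,"fingers":0.23}]' | grep -E "pos|force";  python3 -m jog '[{"dp":[0,0,0.05],"twist":0,"fingers":0.23},{"dp":[0,0,0.05],"twist":0,"fingers":0.23}]' | grep -E "pos|force"
```

```text
tool_pos: [0.5217, 0.3814, 0.019]
force: [-0.6, -0.0, -0.4]
grasp_force: 0.0
tool_pos: [0.5217, 0.3814, 0.0185]
force: [0.2, -0.1, -0.7]
grasp_force: 0.0
```

Run:
```python
from h import *
c=shot('side','s2'); u=proj(c,[.52,.38,.02]).astype(int); print(u)
cv2.imwrite('pics/s2c.png',cv2.resize(c['pixels'][u[1]-30:u[1]+25,u[0]-35:u[0]+35],None,fx=10,fy=10,interpolation=cv2.INTER_CUBIC))
for p in([.5217,.3814,.0185],[.5215,.3813,.022]): print(proj(c,p)-u+[35,30])
d=c['depth'];o=env.get_obs();print(o['qpos'],o['force'])
```

```text
[239 174]
[35.66415253 31.07688065]
[35.61150867 30.32780172]
[-39.49816572  24.9933494    1.23133111  94.21712188  -0.59514991
  60.79600764  83.03487805] [ 0.02478343  0.16005768 -0.53180344]
```

View pics/s2c.png

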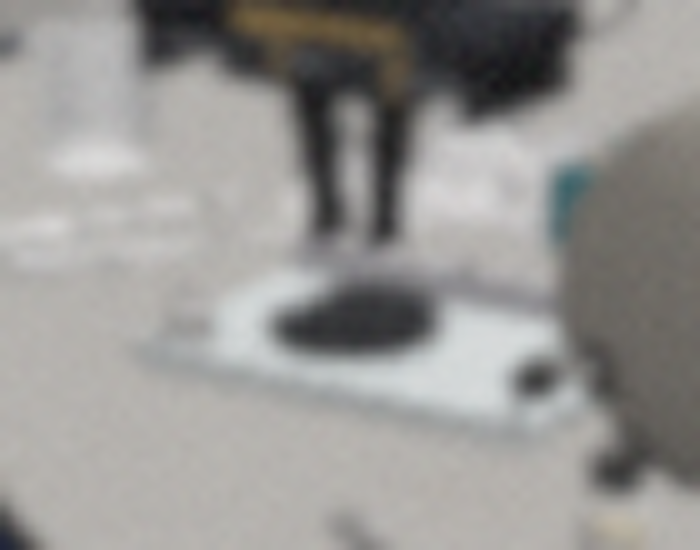

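The side crop shows the dark fingertips at crop (325,240) and (385,240), seen against the bar. They look about 25 mm higher or farther than the reported TCP, and the disc is at (355,318). I'll check with depth.

Run:
```python
from h import *
c=load('s2'); d=c['depth']; ox,oy=239-35,174-30
for a,b in((32,12),(39,12),(32,18),(32,22),(38,18),(38,22),(32,24),(38,24),(32,26),(38,26),(35,26),(35,31),(35,34)):
  u,v=ox+a,oy+b; o,r=ray(c,u,v); print((a,b),c['pixels'][v,u],np.round(o+r*d[v,u],3))
P=[]
for yaw_off in (0.0177,-0.0177): 
  y=np.radians(-148.9); P=np.array([.5217,.3814,.0185])+yaw_off*np.array([np.sin(y),-np.cos(y),0]); print(proj(c,P)-[ox,oy])
```

```text
(32, 12) [52 50 51] [0.511 0.39  0.104]
(39, 12) [40 41 42] [0.527 0.353 0.111]
(32, 18) [58 57 57] [0.504 0.376 0.081]
(32, 22) [64 65 65] [0.508 0.386 0.06 ]
(38, 18) [58 56 58] [0.523 0.356 0.084]
(38, 22) [53 51 52] [0.527 0.366 0.063]
(32, 24) [121 116 120] [0.536 0.456 0.027]
(38, 24) [115 113 115] [0.526 0.363 0.056]
(32, 26) [147 145 144] [0.535 0.456 0.017]
(38, 26) [147 145 146] [0.554 0.432 0.022]
(35, 26) [140 136 137] [0.545 0.445 0.019]
(35, 31) [57 55 56] [0.517 0.378 0.021]
(35, 34) [66 66 62] [0.505 0.348 0.018]
[32.38141096 30.35513048]
[38.98594796 31.80722921]
```

The fingertips are really about 30 mm above the disc, so the reported TCP z is low. I'll go down by force, in steps.

```bash
python3 -m jog '[{"dp":[0,0,0.3],"twist":0,"fingers":0.23},{"dp":[0,0,0.6],"twist":0,"fingers":0.23},{"dp":[0,0,0.9],"twist":0,"fingers":0.23},{"dp":[0,0,0.9],"twist":0,"fingers":0.23}]' | grep -E "pos|force"
python3 - <<'E'
from h import *
c=shot('side','s3'); d=c['depth']; ox,oy=239-35,174-30
g=c['pixels'].mean(2)
for a in(32,33,38,39): print(a,g[oy+18:oy+34,ox+a].astype(int))
for a,b in((32,20),(32,22),(32,24),(38,20),(38,22),(38,24),(32,25),(38,25)):
  u,v=ox+a,oy+b; o,r=ray(c,u,v); print((a,b),np.round(o+r*d[v,u],3))
o=env.get_obs(); print(o['tool_pos'],o['force'])
E
```

```text
tool_pos: [0.5215, 0.3812, 0.0091]
force: [-0.1, 0.2, -1.0]
grasp_force: 0.0
32 [ 57  57  56  55  52  51  54  84 125 156 156 127  86  59  55  56]
33 [ 98  91  79  67  61  59  65  90 118 139 131 101  69  57  56  54]
38 [ 45  54  55  56  54  46  47  53  81 100  90  71  60  52  57  50]
39 [ 60  77  89  94  89  78  72  79  97 108  98  74  59  56  52  59]
(32, 20) [0.508 0.386 0.07 ]
(32, 22) [0.507 0.385 0.061]
(32, 24) [0.507 0.385 0.052]
(38, 20) [0.522 0.354 0.076]
(38, 22) [0.523 0.356 0.067]
(38, 24) [0.524 0.36  0.057]
(32, 25) [0.508 0.389 0.046]
(38, 25) [0.523 0.358 0.053]
[0.52162145 0.38134829 0.00938149] [-0.2774672  -0.15509157 -0.04286842]
```

```bash
python3 -m jog '[{"dp":[0,0,0.4],"twist":0,"fingers":0.23},{"dp":[0,0,0.8],"twist":0,"fingers":0.23},{"dp":[0,0,1.2],"twist":0,"fingers":0.23},{"dp":[0,0,1.4],"twist":0,"fingers":0.23},{"dp":[0,0,1.4],"twist":0,"fingers":0.23}]' | grep -E "pos|force"
python3 - <<'E'
from h import *
c=shot('side','s4'); ox,oy=239-35,174-30
g=c['pixels'].mean(2)
for a in(32,33,38,39): print(a,g[oy+18:oy+36,ox+a].astype(int))
E
```

```text
tool_pos: [0.5216, 0.3813, -0.0047]
force: [-0.5, 0.7, 0.1]
grasp_force: 0.0
32 [ 50  49  54  54  54  46  48  50  50  61  72  73  68  62  56  58  72 125]
33 [ 89  86  88  87  80  63  56  53  47  50  49  53  55  55  55  53  69 122]
38 [ 45  47  48  44  43  46  43  41  39  37  40  42  47  54  54  54  79 132]
39 [ 46  46  52  49  55  62  66  64  60  54  47  44  50  52  54  54  89 139]
```

```bash
python3 -m jog '[{"dp":[0,0,0.2],"twist":0,"fingers":0.23},{"dp":[0,0,0.4],"twist":0,"fingers":0.23},{"dp":[0,0,0.4],"twist":0,"fingers":0.23}]' | grep -E "pos|force"; python3 -m jog '[{"dp":[0,0,0.1],"twist":0,"fingers":0.23},{"dp":[0,0,0.1],"twist":0,"fingers":0.23}]' | grep -E "pos|force"; python3 -m jog '[{"dp":[0,0,0.1],"twist":0,"fingers":0.23},{"dp":[0,0,0.1],"twist":0,"fingers":0.23}]' | grep -E "pos|force"
```

```text
tool_pos: [0.5216, 0.3813, -0.0087]
force: [-1.1, 0.0, 1.0]
grasp_force: 0.0
tool_pos: [0.5217, 0.3814, -0.0095]
force: [-0.4, -0.1, -0.8]
grasp_force: 0.0
tool_pos: [0.5217, 0.3814, -0.0105]
force: [0.2, -0.6, -0.1]
grasp_force: 0.0
```

```bash
python3 -m jog '[{"dp":[0,0,0.1],"twist":0,"fingers":0.23},{"dp":[0,0,0.1],"twist":0,"fingers":0.23}]' | grep -E "pos|force"
```

```text
tool_pos: [0.5217, 0.3814, -0.0115]
force: [0.2, -0.5, -0.1]
grasp_force: 0.0
```

```bash
python3 -m jog '[{"dp":[0,0,0.1],"twist":0,"fingers":0.23},{"dp":[0,0,0.1],"twist":0,"fingers":0.23}]' | grep -E "pos|force"
```

```text
tool_pos: [0.5216, 0.3814, -0.0125]
force: [0.3, 0.4, -0.3]
grasp_force: 0.0
```

```bash
python3 -m jog '[{"dp":[0,0,0.1],"twist":0,"fingers":0.23},{"dp":[0,0,0.1],"twist":0,"fingers":0.23}]' | grep -E "pos|force"
```

```text
tool_pos: [0.5217, 0.3814, -0.0134]
force: [-0.3, 0.3, -0.3]
grasp_force: 0.0
```

```bash
python3 -m jog '[{"dp":[0,0,0.1],"twist":0,"fingers":0.23},{"dp":[0,0,0.1],"twist":0,"fingers":0.23}]' | grep -E "pos|force";python3 - <<'E'
from h import *
c=shot('side','s5'); ox,oy=239-35,174-30
cv2.imwrite('pics/s5c.png',cv2.resize(c['pixels'][oy:oy+45,ox:ox+70],None,fx=10,fy=10,interpolation=cv2.INTER_CUBIC))
E
```

```text
tool_pos: [0.522, 0.3816, -0.0135]
force: [-2.5, -0.8, 4.6]
grasp_force: 2.6
```

View pics/s5c.png

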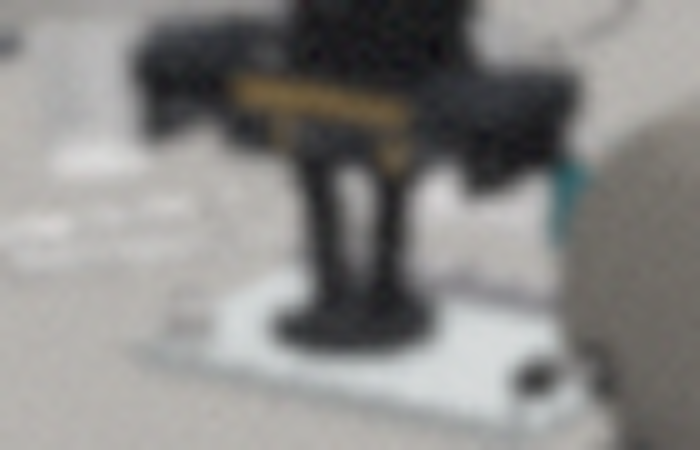

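The fingers now rest on the disc at crop (350,300), pressing with about 4.6 N. The stiffness is about 5 N/mm. Press a little more and begin turning.

```bash
python3 -m jog '[{"dp":[0,0,0.05],"twist":0,"fingers":0.23},{"dp":[0,0,0.05],"twist":0,"fingers":0.23},{"dp":[0,0,0.05],"twist":4,"fingers":0.23},{"dp":[0,0,0.05],"twist":9,"fingers":0.23},{"dp":[0,0,0.05],"twist":14,"fingers":0.23},{"dp":[0,0,0.05],"twist":18,"fingers":0.23},{"dp":[0,0,0.05],"twist":20,"fingers":0.23},{"dp":[0,0,0.05],"twist":20,"fingers":0.23}]'
```

```text
time_s: 8.65
tool_pos: [0.5232, 0.3823, -0.0135]
tool_rot: [179.9, 0.2, -168.9]
force: [-0.4, -0.7, 5.8]
grip_width: 0.02
grasp_force: 2.7
```

```bash
python3 -m jog '[{"dp":[0,0,0.02],"twist":4,"fingers":0.23},{"dp":[0,0,0.02],"twist":10,"fingers":0.23},{"dp":[0,0,0.02],"twist":16,"fingers":0.23},{"dp":[0,0,0.02],"twist":22,"fingers":0.23},{"dp":[0,0,0.02],"twist":28,"fingers":0.23},{"dp":[0,0,0.02],"twist":32,"fingers":0.23},{"dp":[0,0,0.02],"twist":34,"fingers":0.23},{"dp":[0,0,0.02],"twist":34,"fingers":0.23}]';python3 -m jog '[{"dp":[0,0,0],"twist":4,"fingers":0.23},{"dp":[0,0,0],"twist":10,"fingers":0.23},{"dp":[0,0,0],"twist":16,"fingers":0.23},{"dp":[0,0,0],"twist":22,"fingers":0.23},{"dp":[0,0,0],"twist":28,"fingers":0.23},{"dp":[0,0,0],"twist":32,"fingers":0.23},{"dp":[0,0,0],"twist":34,"fingers":0.23},{"dp":[0,0,0],"twist":34,"fingers":0.23}]'
```

```text
time_s: 9.65
tool_pos: [0.5239, 0.382, -0.0135]
tool_rot: [179.8, 0.2, 157.1]
force: [1.7, -0.7, 5.9]
grip_width: 0.0204
grasp_force: 2.9
time_s: 10.65
tool_pos: [0.5239, 0.3814, -0.0135]
tool_rot: [179.8, 0.1, 123.1]
force: [0.7, -0.8, 5.5]
grip_width: 0.0197
grasp_force: 3.3
```

Now drag towards the corner, stopping about 6 mm short of both bar and stop, then look.

```bash
python3 -m jog '[{"dp":[-0.3,0.1,0.02],"twist":0,"fingers":0.23},{"dp":[-1.0,0.3,0.02],"twist":0,"fingers":0.23},{"dp":[-1.9,0.6,0.02],"twist":0,"fingers":0.23},{"dp":[-2.9,0.9,0.02],"twist":0,"fingers":0.23},{"dp":[-3.9,1.2,0.02],"twist":0,"fingers":0.23},{"dp":[-4.8,1.5,0.02],"twist":0,"fingers":0.23},{"dp":[-5.3,1.7,0.02],"twist":0,"fingers":0.23},{"dp":[-5.5,1.7,0.02],"twist":0,"fingers":0.23}]'
```

```text
time_s: 11.65
tool_pos: [0.5664, 0.3467, -0.0135]
tool_rot: [179.8, -0.1, 123.2]
force: [-3.2, 1.5, 8.7]
grip_width: 0.0202
grasp_force: 4.2
```

```bash
python3 -m jog '[{"dp":[0,0,-0.5],"twist":0,"fingers":0.23},{"dp":[0,0,-4],"twist":0,"fingers":0.23},{"dp":[3,0,-8],"twist":0,"fingers":0.23},{"dp":[8,-1,-10],"twist":0,"fingers":0.23},{"dp":[13,-1,-10],"twist":0,"fingers":0.23},{"dp":[19,-2,-10],"twist":0,"fingers":0.23},{"dp":[25,-3,-10],"twist":0,"fingers":0.23},{"dp":[28,-3,-10],"twist":0,"fingers":0.23}]'
cat > look.py <<'E'
from fit import *
import sys
tag=sys.argv[1]; c=shot('top',tag); g=c['pixels'].astype(np.float32).mean(2)
J=np.array([.5396,.3646]);A=np.radians(33.2);Rj=np.array([[np.cos(A),-np.sin(A)],[np.sin(A),np.cos(A)]])
g0=np.array([float(v) for v in sys.argv[2:4]])/1e3   # guess in jig frame, mm
dc=J+Rj@g0; uu=proj(c,[*dc,.02]); u0,v0=(uu-[22,20]).astype(int); box=(u0,v0,45,40)
tgt=np.clip((215-g[v0:v0+40,u0:u0+45])/170,0,1); yy,xx=np.mgrid[v0:v0+40,u0:u0+45]
tgt[np.hypot(xx-uu[0],yy-uu[1])>11.7]=0; tgt[tgt<.3]=0
for da in(-.25,0,.25):
    q,e=fit(c,box,tgt,disc_polys,np.array([*dc,A+da])); print('jig mm',1e3*Rj.T@(q[:2]-J),'deg',np.degrees(q[2]-A),e,'world',q[:2])
cv2.imwrite(f'pics/{tag}c.png',cv2.resize(c['pixels'][150:212,160:240],None,fx=9,fy=9,interpolation=cv2.INTER_CUBIC))
E
python3 look.py t2 14 -32
```

```text
time_s: 12.65
tool_pos: [0.3828, 0.5661, 0.0841]
tool_rot: [-179.9, -0.1, 123.5]
force: [0.7, -0.4, -0.3]
grip_width: 0.0202
grasp_force: 0.0
jig mm [ 12.83133802 -30.20741751] deg -39.18578102828623 0.14099537 world [0.56687728 0.34634948]
jig mm [ 12.19446614 -28.97840498] deg -20.012274791714574 0.15095042 world [0.5656714  0.34702915]
jig mm [ 13.64073715 -28.93403097] deg 16.16550936488247 0.16196975 world [0.56685729 0.3478582 ]
```

View pics/t2c.png

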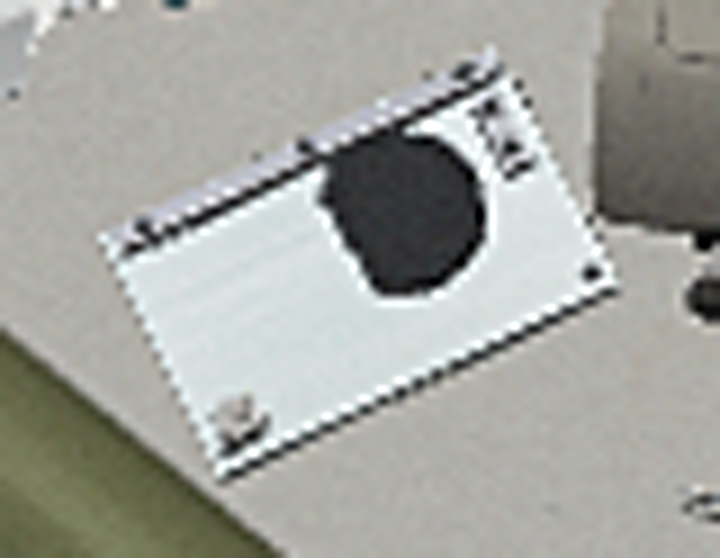

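The disc followed the drag, but it hardly turned. Its flat still faces left, from (325,195) to (365,285), and its rim is close to the bar. The fingertips were too close together to carry the torque. I'll refit with the bar region masked.

```bash
cat > look.py <<'E'
from fit import *
import sys
def measure(c,g0,degs,J=np.array([.5396,.3646]),A=np.radians(33.2),xmax=38):
    g=c['pixels'].astype(np.float32).mean(2)
    Rj=np.array([[np.cos(A),-np.sin(A)],[np.sin(A),np.cos(A)]])
    dc=J+Rj@(np.array(g0)/1e3); uu=proj(c,[*dc,.02]); u0,v0=(uu-[22,20]).astype(int); box=(u0,v0,45,40)
    tgt=np.clip((212-g[v0:v0+40,u0:u0+45])/(212-48),0,1); yy,xx=np.mgrid[v0:v0+40,u0:u0+45]
    jx=np.array([[(Rj.T@(onz(c,x,y,.02)[:2]-J))[:2]*1e3 for x in range(u0,u0+45)] for y in range(v0,v0+40)])
    r=np.hypot(*(jx-np.array(g0)).transpose(2,0,1)); w=((jx[...,0]<xmax)&(r<52)).astype(np.float32)
    for d in degs:
        x0=np.array([*dc,A+np.radians(d)]); s=np.array([.002,.002,.03])
        f=lambda q:((render(c,disc_polys(*(x0+q*s)),box)-tgt)*w).ravel()
        o=least_squares(f,np.zeros(3),jac=lambda q:np.stack([f(q+e)-f(q-e) for e in np.eye(3)*.5],1)); q=x0+o.x*s
        print(d,'jig mm',np.round(1e3*Rj.T@(q[:2]-J),2),'deg',round(np.degrees(q[2]-A),2),round(float(np.sqrt(np.mean(o.fun**2))),4),'world',np.round(q[:2],4))
if __name__=='__main__':
    tag=sys.argv[1]; 
    try: c=load(tag)
    except Exception: c=shot('top',tag)
    measure(c,[float(v) for v in sys.argv[2:4]],[float(v) for v in sys.argv[4:]])
    cv2.imwrite(f'pics/{tag}c.png',cv2.resize(c['pixels'][150:212,160:240],None,fx=9,fy=9,interpolation=cv2.INTER_CUBIC))
E
python3 look.py t0 -8 24 80 90; python3 look.py t2 10 -30 60 75 90
python3 - <<'E'
from h import *
c=load('t2'); J=np.array([.5396,.3646]);A=np.radians(33.2);Rj=np.array([[np.cos(A),-np.sin(A)],[np.sin(A),np.cos(A)]])
g=c['pixels'].mean(2)
for yj in(40,60,-60):   # brightness profile across bar along jig x (at z=.026 / .012 scale)
  print(yj,[int(cv2.getRectSubPix(g.astype(np.float32),(1,1),tuple(map(float,proj(c,[*(J+Rj@np.array([xj,yj])/1e3),.012]))))[0,0]) for xj in range(34,80,2)])
for xj in(-30,-10,20): print(xj,[int(cv2.getRectSubPix(g.astype(np.float32),(1,1),tuple(map(float,proj(c,[*(J+Rj@np.array([xj,yj])/1e3),.012]))))[0,0]) for yj in (list(range(86,112,2)) if xj<20 else range(-110,-60,2))])
print([int(cv2.getRectSubPix(g.astype(np.float32),(1,1),tuple(map(float,proj(c,[*(J+Rj@np.array([xj,10])/1e3),.012]))))[0,0]) for xj in range(-80,-50,2)])
E
```

```text
80.0 jig mm [-6.04 23.88] deg 88.37 0.0363 world [0.5215 0.3813]
90.0 jig mm [-6.02 24.  ] deg 87.79 0.036 world [0.5214 0.3814]
60.0 jig mm [  9.19 -25.99] deg 93.42 0.0533 world [0.5615 0.3479]
75.0 jig mm [  9.22 -26.06] deg 93.64 0.0532 world [0.5616 0.3478]
90.0 jig mm [  9.2  -25.99] deg 93.39 0.0533 world [0.5615 0.3479]
40 [217, 217, 219, 223, 228, 228, 209, 146, 77, 45, 137, 208, 210, 200, 196, 188, 178, 173, 170, 169, 171, 171, 171]
60 [220, 220, 220, 224, 230, 217, 183, 126, 82, 51, 110, 170, 195, 195, 195, 187, 178, 171, 170, 170, 171, 171, 170]
-60 [188, 196, 222, 245, 244, 242, 191, 120, 76, 106, 166, 181, 189, 189, 185, 182, 178, 174, 173, 175, 176, 174, 172]
-30 [219, 225, 223, 222, 223, 223, 200, 172, 163, 170, 174, 173, 172]
-10 [219, 219, 220, 221, 223, 226, 194, 159, 161, 170, 174, 175, 174]
20 [171, 170, 169, 169, 177, 204, 237, 240, 231, 216, 194, 165, 122, 108, 139, 167, 139, 138, 193, 229, 238, 240, 201, 130, 61]
[174, 175, 175, 176, 178, 157, 114, 71, 121, 208, 240, 227, 218, 216, 216]
```

The fit puts the disc at jig (9.2, -26) mm with the flat at 93° and the rim just touching the bar, which confirms the jig estimate. I'll go back with the fingertips wider apart, drag the disc left clear of the instrument, and then turn it there.

```bash
python3 -m jog '[{"dp":[-5,0.5,0],"twist":0,"fingers":0.42},{"dp":[-11,1,0],"twist":0,"fingers":0.42},{"dp":[-17,1.6,0],"twist":0,"fingers":0.42},{"dp":[-23,2.2,0],"twist":0,"fingers":0.42},{"dp":[-27.4,2.6,3],"twist":0,"fingers":0.42},{"dp":[-27.4,2.6,7],"twist":0,"fingers":0.42},{"dp":[-27.4,2.6,9.3],"twist":0,"fingers":0.42},{"dp":[-27.4,2.6,9.5],"twist":0,"fingers":0.42}]'; python3 -m jog '[{"dp":[0,0,0.1],"twist":0,"fingers":0.42},{"dp":[0,0,0.2],"twist":0,"fingers":0.42},{"dp":[0,0,0.2],"twist":0,"fingers":0.42}]'
```

```text
time_s: 13.7
tool_pos: [0.5588, 0.3458, -0.012]
tool_rot: [-179.8, 0.0, 123.1]
force: [-0.0, 0.1, 0.1]
grip_width: 0.0365
grasp_force: 0.0
time_s: 14.08
tool_pos: [0.5596, 0.3478, -0.0117]
tool_rot: [179.9, -0.0, 123.1]
force: [-0.9, -0.3, -0.7]
grip_width: 0.0364
grasp_force: 0.0
```

```bash
python3 -m jog '[{"dp":[0,0.1,0.1],"twist":0,"fingers":0.42},{"dp":[0,0.1,0.15],"twist":0,"fingers":0.42}]'
```

```text
time_s: 14.32
tool_pos: [0.5604, 0.3483, -0.0135]
tool_rot: [180.0, -0.0, 123.1]
force: [0.0, 0.3, 3.1]
grip_width: 0.0369
grasp_force: 1.8
```

```bash
python3 -m jog '[{"dp":[0,0,0.1],"twist":0,"fingers":0.42},{"dp":[0,0,0.1],"twist":0,"fingers":0.42}]'
```

```text
time_s: 14.58
tool_pos: [0.5604, 0.3483, -0.0135]
tool_rot: [180.0, -0.0, 123.1]
force: [-1.9, -0.7, 6.1]
grip_width: 0.0365
grasp_force: 3.4
```

```bash
python3 -m jog '[{"dp":[0.2,-0.2,0.02],"twist":0,"fingers":0.42},{"dp":[0.8,-0.5,0.02],"twist":0,"fingers":0.42},{"dp":[1.6,-0.8,0.02],"twist":0,"fingers":0.42},{"dp":[2.4,-1.1,0.02],"twist":0,"fingers":0.42},{"dp":[3.2,-1.3,0.02],"twist":0,"fingers":0.42},{"dp":[3.7,-1.4,0.02],"twist":0,"fingers":0.42},{"dp":[3.8,-1.4,0.02],"twist":0,"fingers":0.42},{"dp":[3.8,-1.4,0.02],"twist":0,"fingers":0.42}]'; python3 -m jog '[{"dp":[0,0,-1],"twist":0,"fingers":0.42},{"dp":[0,0,-1.5],"twist":-10,"fingers":0.42},{"dp":[0,0,-1.5],"twist":-20,"fingers":0.42},{"dp":[0,0,-1.5],"twist":-30,"fingers":0.42},{"dp":[0,0,-1.5],"twist":-40,"fingers":0.42},{"dp":[0,0,-1.5],"twist":-50,"fingers":0.42},{"dp":[0,0,-1.5],"twist":-60,"fingers":0.42},{"dp":[0,0,-1.5],"twist":-70,"fingers":0.42}]'; python3 -m jog '[{"dp":[0,0,0],"twist":-10,"fingers":0.42},{"dp":[0,0,0],"twist":-20,"fingers":0.42},{"dp":[0,0,0.6],"twist":-23,"fingers":0.42},{"dp":[0,0,1.2],"twist":-23,"fingers":0.42},{"dp":[0,0,1.3],"twist":-23,"fingers":0.42},{"dp":[0,0,1.3],"twist":-23,"fingers":0.42}]'
```

```text
time_s: 15.58
tool_pos: [0.5289, 0.3727, -0.0135]
tool_rot: [179.9, 0.0, 123.1]
force: [0.4, -1.3, 6.7]
grip_width: 0.0366
grasp_force: 3.5
time_s: 16.58
tool_pos: [0.5271, 0.3722, -0.0001]
tool_rot: [-180.0, -0.1, -166.5]
force: [0.8, -0.3, -0.6]
grip_width: 0.0364
grasp_force: 0.0
time_s: 17.32
tool_pos: [0.5276, 0.3722, -0.0131]
tool_rot: [-180.0, -0.0, -143.9]
force: [-0.1, 0.6, 1.0]
grip_width: 0.0367
grasp_force: 0.0
```

```bash
python3 -m jog '[{"dp":[0,0,0.1],"twist":0,"fingers":0.42},{"dp":[0,0,0.2],"twist":0,"fingers":0.42},{"dp":[0,0,0.2],"twist":0,"fingers":0.42}]'|grep -E "pos|force"
python3 - <<'E'
from h import *
shot('side','s6')
E
python3 -m jog '[{"dp":[0,0,0.02],"twist":2,"fingers":0.42},{"dp":[0,0,0.02],"twist":6,"fingers":0.42},{"dp":[0,0,0.02],"twist":11,"fingers":0.42},{"dp":[0,0,0.02],"twist":16,"fingers":0.42},{"dp":[0,0,0.02],"twist":21,"fingers":0.42},{"dp":[0,0,0.02],"twist":26,"fingers":0.42},{"dp":[0,0,0.02],"twist":30,"fingers":0.42},{"dp":[0,0,0.02],"twist":30,"fingers":0.42}]'
cat > side.py <<'E'
from fit import *
import sys
c=shot('side',sys.argv[1]) if len(sys.argv)>4 else load(sys.argv[1]); x,y=float(sys.argv[2]),float(sys.argv[3])
g=c['pixels'].astype(np.float32).mean(2); uu=proj(c,[x,y,.017]); u0,v0=(uu-[16,12]).astype(int); w,h=33,24
tgt=np.clip((205-g[v0:v0+h,u0:u0+w])/(205-55),0,1); yy,xx=np.mgrid[v0:v0+h,u0:u0+w]
W=((yy>uu[1]-1)&(np.hypot((xx-uu[0])/13.5,(yy-uu[1])/7.5)<1)).astype(np.float32)
s=np.array([.002,.002,.05])
for d in range(0,180,30):
    x0=np.array([x,y,np.radians(d)]); f=lambda q:((render(c,disc_polys(*(x0+q*s)),(u0,v0,w,h))-tgt)*W).ravel()
    o=least_squares(f,np.zeros(3),jac=lambda q:np.stack([f(q+e)-f(q-e) for e in np.eye(3)*.5],1)); q=x0+o.x*s
    print(d,np.round(q[:2],4),round(np.degrees(q[2]),1),round(o.cost,4))
E
python3 side.py s6 .529 .372; echo; python3 side.py s7 .529 .372 new
```

```text
tool_pos: [0.5282, 0.3726, -0.0135]
force: [-2.4, -1.4, 6.1]
grasp_force: 3.3
time_s: 18.75
tool_pos: [0.5295, 0.3732, -0.0135]
tool_rot: [179.9, 0.2, -173.8]
force: [0.8, -0.0, 5.6]
grip_width: 0.0366
grasp_force: 2.9
0 [0.5366 0.369 ] -3.2 0.9356
30 [0.5362 0.3687] 40.3 1.0858
60 [0.5364 0.3689] 43.3 1.0892
90 [0.5363 0.3698] 79.3 1.0847
120 [0.5337 0.3699] 139.2 0.8596
150 [0.5338 0.3699] 139.3 0.8615

0 [0.535  0.3671] -6.5 1.0394
30 [0.5349 0.3673] -5.2 1.0703
60 [0.5326 0.3682] 53.6 1.4044
90 [0.5318 0.369 ] 141.3 0.7765
120 [0.5323 0.3688] 128.6 1.0148
150 [0.5314 0.3687] 143.1 0.7792
```

Run:
```python
from fit import *
a,b=load('s6'),load('s7')
uu=proj(a,[.53,.372,.017]); print(uu); u0,v0=int(uu[0]),int(uu[1])
for c in(a,b):
  g=c['pixels'].mean(2)
  for v in range(v0-1,v0+6): print(v-v0,g[v,u0-13:u0+14].astype(int))
  print()
# predicted extents for various angles
for d in(126,111,96,80,33):
  im=render(a,disc_polys(.5315,.370,np.radians(d)),(u0-13,v0-6,27,13)); print(d,[np.round(im[r+6].sum(),1) for r in range(-1,6)],[int(np.argmax(im[r+6]>.5)) for r in range(-1,6)],[int(26-np.argmax(im[r+6][::-1]>.5)) for r in range(-1,6)])
```

```text
[242.2861302 175.7665866]
-1 [213 214 215 215 212 190 150  97  61  73  99 111 104  88  75  56  41  33
  39  54  68  81 104 123 143 150 148]
0 [212 214 214 213 209 195 160 107  66  58  71  76  72  64  58  47  37  35
  37  49  60  65  86 123 157 174 176]
1 [212 213 213 212 209 192 158 108  67  54  56  57  59  55  52  53  43  41
  44  50  56  58  82 123 169 195 201]
2 [212 213 211 211 211 195 162 109  70  54  50  54  52  54  51  51  52  52
  51  53  56  64  92 135 182 207 214]
3 [214 210 212 213 213 204 171 130  89  71  63  60  55  57  54  54  54  57
  62  61  71  87 121 164 197 212 214]
4 [204 209 212 211 213 205 190 166 135 115 101  94  83  78  79  80  83  87
  93 106 122 138 165 193 210 212 204]
5 [187 198 205 206 205 206 201 193 182 164 157 148 139 131 129 132 137 140
 152 165 177 183 199 206 212 203 177]

-1 [211 212 213 213 213 206 186 154 114  77  55  53  59  51  40  31  24  38
  57  71  81  97 114 137 150 156 149]
0 [214 213 213 212 213 193 163 129  94  68  56  55  50  49  35  34  27  33
  45  54  60  75 105 148 176 182 178]
1 [212 212 212 211 206 183 140  97  70  57  59  53  51
[... 717 characters left out ...]
np.float32(17.4), np.float32(17.7), np.float32(17.5), np.float32(16.3), np.float32(12.5), np.float32(4.1)] [8, 6, 5, 6, 6, 7, 0] [22, 22, 22, 22, 21, 20, 26]
96 [np.float32(15.9), np.float32(17.6), np.float32(17.7), np.float32(17.5), np.float32(16.4), np.float32(12.5), np.float32(4.2)] [6, 5, 5, 6, 6, 7, 13] [22, 22, 22, 22, 21, 20, 14]
80 [np.float32(16.4), np.float32(17.6), np.float32(17.7), np.float32(17.5), np.float32(16.3), np.float32(12.4), np.float32(4.1)] [6, 5, 5, 6, 6, 7, 13] [22, 22, 22, 22, 21, 20, 13]
33 [np.float32(16.1), np.float32(17.6), np.float32(17.7), np.float32(17.5), np.float32(16.3), np.float32(12.4), np.float32(4.2)] [6, 5, 5, 6, 6, 7, 13] [22, 22, 22, 22, 21, 20, 14]
```

```bash
python3 -m jog '[{"dp":[0,0,-1],"twist":0,"fingers":0.55},{"dp":[0,1,-6],"twist":0,"fingers":0.55},{"dp":[2,5,-10],"twist":0,"fingers":0.55},{"dp":[5,10,-10],"twist":0,"fingers":0.55},{"dp":[8,16,-10],"twist":0,"fingers":0.55},{"dp":[12,21,-10],"twist":0,"fingers":0.55}]'; python3 look.py t3 -2 12 90 60 120
```

```text
time_s: 19.55
tool_pos: [0.3891, 0.5651, 0.085]
tool_rot: [-180.0, 0.0, -173.9]
force: [0.0, 0.4, -0.5]
grip_width: 0.048
grasp_force: 0.0
90.0 jig mm [-6.25  1.28] deg 61.04 0.036 world [0.5337 0.3622]
60.0 jig mm [-6.36  1.13] deg 60.92 0.0366 world [0.5337 0.3621]
120.0 jig mm [-6.29  1.24] deg 62.03 0.0362 world [0.5337 0.3622]
```

View pics/t3c.png

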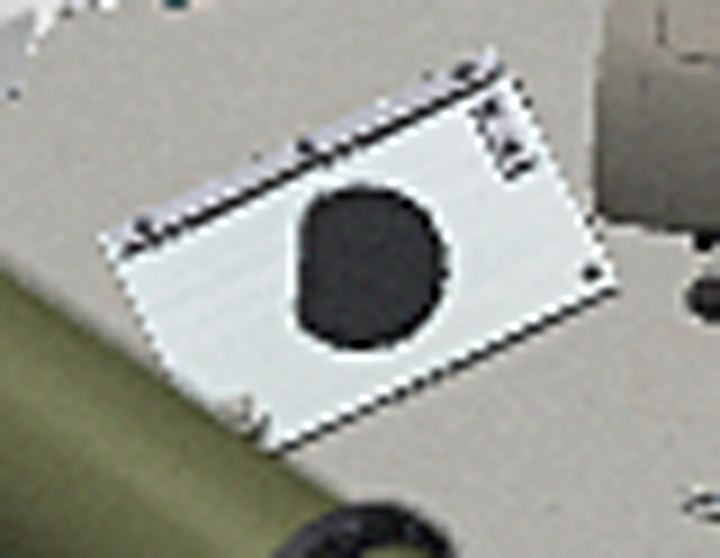

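The disc did turn by 30°. Its flat is now at 61° to the jig, along the edge x≈300, y 225 to 320 in the crop, and its centre is at jig (-6.3, 1.2). The wider spread works, so I'll recentre and turn the remaining 61°.

```bash
python3 -m jog '[{"dp":[-4,-5,0],"twist":0,"fingers":0.45},{"dp":[-7,-10,0],"twist":0,"fingers":0.45},{"dp":[-10,-16,0],"twist":0,"fingers":0.45},{"dp":[-12.3,-22.1,1],"twist":0,"fingers":0.45},{"dp":[-12.3,-22.1,5],"twist":0,"fingers":0.45},{"dp":[-12.3,-22.1,9],"twist":0,"fingers":0.45},{"dp":[-12.3,-22.1,9.7],"twist":0,"fingers":0.45},{"dp":[-12.3,-22.1,9.7],"twist":0,"fingers":0.45}]'; python3 -m jog '[{"dp":[0,0,0.1],"twist":0,"fingers":0.45},{"dp":[0,0,0.2],"twist":0,"fingers":0.45},{"dp":[0,0,0.2],"twist":0,"fingers":0.45}]'
```

```text
time_s: 20.6
tool_pos: [0.5357, 0.357, -0.0121]
tool_rot: [-180.0, -0.1, -173.8]
force: [-0.4, 0.2, -0.2]
grip_width: 0.039
grasp_force: 0.0
time_s: 20.98
tool_pos: [0.5362, 0.3577, -0.0135]
tool_rot: [180.0, 0.0, -173.9]
force: [-1.6, -0.8, 4.2]
grip_width: 0.039
grasp_force: 1.8
```

```bash
python3 -m jog '[{"dp":[0,0,-0.6],"twist":0,"fingers":0.45},{"dp":[0.2,0.5,-0.6],"twist":0,"fingers":0.45},{"dp":[0.2,0.5,-0.2],"twist":0,"fingers":0.45},{"dp":[0.2,0.5,0.05],"twist":0,"fingers":0.45},{"dp":[0.2,0.5,0.05],"twist":0,"fingers":0.45},{"dp":[0.2,0.5,0.05],"twist":0,"fingers":0.45}]'
```

```text
time_s: 21.72
tool_pos: [0.5337, 0.3628, -0.0135]
tool_rot: [179.9, 0.0, -173.8]
force: [-2.0, 0.2, 7.1]
grip_width: 0.0392
grasp_force: 3.8
```

Centred, pressing with 7 N. Turn 61°.

```bash
python3 -m jog '[{"dp":[0,0,0.02],"twist":2,"fingers":0.45},{"dp":[0,0,0.02],"twist":6,"fingers":0.45},{"dp":[0,0,0.02],"twist":11,"fingers":0.45},{"dp":[0,0,0.02],"twist":16,"fingers":0.45},{"dp":[0,0,0.02],"twist":21,"fingers":0.45},{"dp":[0,0,0.02],"twist":26,"fingers":0.45},{"dp":[0,0,0.02],"twist":30,"fingers":0.45},{"dp":[0,0,0.02],"twist":31,"fingers":0.45}]'|grep -E "pos|force";python3 -m jog '[{"dp":[0,0,0.02],"twist":2,"fingers":0.45},{"dp":[0,0,0.02],"twist":6,"fingers":0.45},{"dp":[0,0,0.02],"twist":11,"fingers":0.45},{"dp":[0,0,0.02],"twist":16,"fingers":0.45},{"dp":[0,0,0.02],"twist":21,"fingers":0.45},{"dp":[0,0,0.02],"twist":26,"fingers":0.45},{"dp":[0,0,0.02],"twist":29,"fingers":0.45},{"dp":[0,0,0.02],"twist":30,"fingers":0.45}]'
```

```text
tool_pos: [0.5355, 0.3623, -0.0135]
force: [0.6, -0.2, 6.6]
grasp_force: 3.2
time_s: 23.72
tool_pos: [0.5356, 0.3619, -0.0135]
tool_rot: [179.8, 0.1, 125.1]
force: [0.4, -1.4, 8.0]
grip_width: 0.0395
grasp_force: 3.9
```

```bash
python3 -m jog '[{"dp":[-0.2,0.1,0.02],"twist":0,"fingers":0.45},{"dp":[-0.6,0.3,0.02],"twist":0,"fingers":0.45},{"dp":[-1.2,0.6,0.02],"twist":0,"fingers":0.45},{"dp":[-1.8,0.9,0.02],"twist":0,"fingers":0.45},{"dp":[-2.4,1.3,0.02],"twist":0,"fingers":0.45},{"dp":[-3.0,1.6,0.02],"twist":0,"fingers":0.45},{"dp":[-3.3,1.8,0.02],"twist":0,"fingers":0.45},{"dp":[-3.4,1.8,0.02],"twist":0,"fingers":0.45}]'; python3 -m jog '[{"dp":[0,0,-0.5],"twist":0,"fingers":0.45},{"dp":[0,0,-4],"twist":0,"fingers":0.45},{"dp":[3,0,-8],"twist":0,"fingers":0.45},{"dp":[8,-1,-10],"twist":0,"fingers":0.45},{"dp":[13,-1,-10],"twist":0,"fingers":0.45},{"dp":[19,-2,-10],"twist":0,"fingers":0.45},{"dp":[25,-3,-10],"twist":0,"fingers":0.45},{"dp":[28,-3,-10],"twist":0,"fingers":0.45}]'; python3 look.py t4 14 -33 0 15 -15
```

```text
time_s: 24.72
tool_pos: [0.5675, 0.3469, -0.0135]
tool_rot: [179.9, -0.2, 125.2]
force: [-3.7, 1.6, 9.8]
grip_width: 0.0391
grasp_force: 5.1
time_s: 25.72
tool_pos: [0.3774, 0.5593, 0.0839]
tool_rot: [-179.9, -0.1, 125.4]
force: [-0.1, 0.7, -0.5]
grip_width: 0.0391
grasp_force: 0.0
0.0 jig mm [ 12.85 -23.3 ] deg 21.15 0.0689 world [0.5631 0.3521]
15.0 jig mm [ 12.82 -23.27] deg 20.29 0.0692 world [0.5631 0.3522]
-15.0 jig mm [ 12.59 -23.46] deg -7.94 0.0783 world [0.563  0.3519]
```

Run:
```python
from look import *
c=load('t4')
for xm in(40,42,44): measure(c,(13,-24),(0,25),xmax=xm)
```

```text
0 jig mm [ 12.73 -23.25] deg 20.68 0.0389 world [0.563  0.3521]
25 jig mm [ 12.74 -23.27] deg 22.32 0.0393 world [0.563  0.3521]
0 jig mm [ 12.66 -23.15] deg 21.65 0.041 world [0.5629 0.3522]
25 jig mm [ 12.8  -23.18] deg 22.39 0.0408 world [0.563  0.3522]
0 jig mm [ 12.53 -23.21] deg 20.06 0.0436 world [0.5628 0.352 ]
25 jig mm [ 12.74 -23.15] deg 21.7 0.0434 world [0.5629 0.3522]
```

View pics/t4c.png

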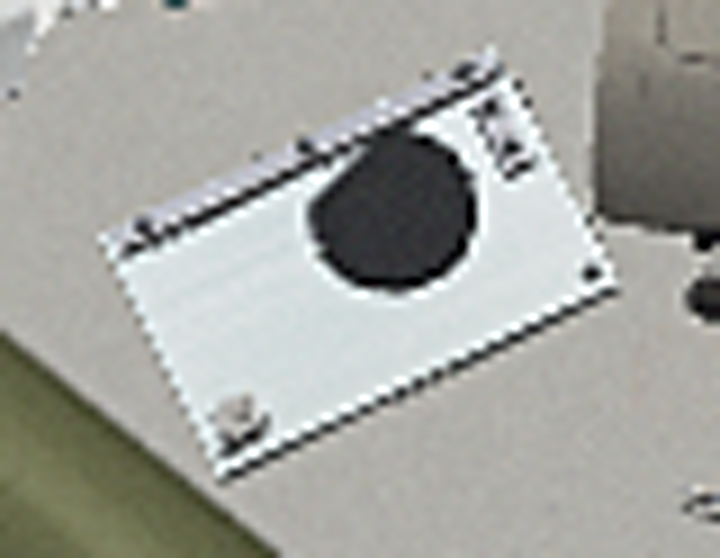

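The disc is now at jig (12.7, -23.2) with the flat at about 21°. Its corner near crop (395,135) is touching the bar. I'll go back over its centre for the rest.

```bash
python3 -m jog '[{"dp":[-5,0.5,0],"twist":0,"fingers":0.45},{"dp":[-11,1,0],"twist":0,"fingers":0.45},{"dp":[-17,1.6,0],"twist":0,"fingers":0.45},{"dp":[-23,2.2,0],"twist":0,"fingers":0.45},{"dp":[-27.3,2.9,3],"twist":0,"fingers":0.45},{"dp":[-27.3,2.9,7],"twist":0,"fingers":0.45},{"dp":[-27.3,2.9,9],"twist":0,"fingers":0.45},{"dp":[-27.3,2.9,9],"twist":0,"fingers":0.45}]'; python3 -m jog '[{"dp":[0,0,0],"twist":0,"fingers":0.45},{"dp":[0,0,0.2],"twist":0,"fingers":0.45}]'
```

```text
time_s: 26.78
tool_pos: [0.5611, 0.3495, -0.0072]
tool_rot: [-179.8, -0.0, 125.2]
force: [0.2, -0.0, -0.4]
grip_width: 0.0394
grasp_force: 0.0
time_s: 27.02
tool_pos: [0.564, 0.3511, -0.0054]
tool_rot: [179.8, -0.0, 125.2]
force: [1.1, -0.6, -0.1]
grip_width: 0.0392
grasp_force: 0.0
```

```bash
python3 -m jog '[{"dp":[0,0,0.3],"twist":0,"fingers":0.45},{"dp":[0,0,0.6],"twist":0,"fingers":0.45},{"dp":[0,0,0.7],"twist":0,"fingers":0.45},{"dp":[0,0,0.7],"twist":0,"fingers":0.45}]'
```

```text
time_s: 27.52
tool_pos: [0.5631, 0.3499, -0.0135]
tool_rot: [180.0, -0.0, 125.1]
force: [0.5, -0.6, 3.9]
grip_width: 0.0392
grasp_force: 2.5
```

```bash
python3 -m jog '[{"dp":[0,0,0.08],"twist":0,"fingers":0.45},{"dp":[0,-0.2,0.08],"twist":0,"fingers":0.45},{"dp":[0,-0.3,0.08],"twist":3,"fingers":0.45},{"dp":[0,-0.3,0.08],"twist":8,"fingers":0.45},{"dp":[0,-0.3,0.08],"twist":13,"fingers":0.45},{"dp":[0,-0.3,0.08],"twist":18,"fingers":0.45},{"dp":[0,-0.3,0.08],"twist":22,"fingers":0.45},{"dp":[0,-0.3,0.08],"twist":22,"fingers":0.45}]'
```

```text
time_s: 28.52
tool_pos: [0.5622, 0.3479, -0.0135]
tool_rot: [179.8, -0.0, 103.1]
force: [0.4, -1.8, 7.2]
grip_width: 0.039
grasp_force: 3.5
```

```bash
python3 -m jog '[{"dp":[-0.15,0.05,0.02],"twist":0,"fingers":0.45},{"dp":[-0.4,0.15,0.02],"twist":0,"fingers":0.45},{"dp":[-0.7,0.25,0.02],"twist":0,"fingers":0.45},{"dp":[-1.0,0.36,0.02],"twist":0,"fingers":0.45},{"dp":[-1.2,0.43,0.02],"twist":0,"fingers":0.45},{"dp":[-1.4,0.5,0.02],"twist":0,"fingers":0.45},{"dp":[-1.6,0.58,0.02],"twist":0,"fingers":0.45},{"dp":[-1.6,0.58,0.02],"twist":0,"fingers":0.45}]';python3 -m jog '[{"dp":[0.05,0.15,0],"twist":0,"fingers":0.45},{"dp":[0.13,0.35,0],"twist":0,"fingers":0.45},{"dp":[0.2,0.55,0],"twist":0,"fingers":0.45},{"dp":[0.27,0.75,0],"twist":0,"fingers":0.45},{"dp":[0.33,0.9,0],"twist":0,"fingers":0.45},{"dp":[0.38,1.0,0],"twist":0,"fingers":0.45},{"dp":[0.41,1.13,0],"twist":0,"fingers":0.45},{"dp":[0.41,1.13,0],"twist":0,"fingers":0.45}]'
```

```text
time_s: 29.52
tool_pos: [0.5708, 0.3356, -0.0135]
tool_rot: [179.8, -0.2, 103.1]
force: [-0.4, 1.0, 7.7]
grip_width: 0.039
grasp_force: 3.6
time_s: 30.52
tool_pos: [0.5775, 0.3388, -0.0135]
tool_rot: [-179.7, 0.0, 103.1]
force: [-10.5, -5.3, 16.0]
grip_width: 0.0391
grasp_force: 10.2
```

Contact reached, with about 11 N against the corner. I'll ease back a little, lift off, and look.

```bash
python3 -m jog '[{"dp":[-0.05,-0.15,-0.08],"twist":0,"fingers":0.45},{"dp":[-0.05,-0.15,-0.4],"twist":0,"fingers":0.45},{"dp":[-0.05,-0.15,-2],"twist":0,"fingers":0.45},{"dp":[0,0,-6],"twist":0,"fingers":0.45},{"dp":[5,-2,-10],"twist":0,"fingers":0.45},{"dp":[10,-4,-10],"twist":0,"fingers":0.45},{"dp":[15,-6,-10],"twist":0,"fingers":0.45},{"dp":[20,-9,-10],"twist":0,"fingers":0.45}]';python3 -m jog '[{"dp":[4,-3,0],"twist":0,"fingers":0.45},{"dp":[5,-4,0],"twist":0,"fingers":0.45}]'; python3 look.py t5 19 -38 0 5 -5
python3 - <<'E'
from look import *
c=load('t5')
for xm in(41,43,45): measure(c,(19,-38),(0,),xmax=xm)
E
```

```text
time_s: 31.52
tool_pos: [0.4471, 0.5166, 0.0863]
tool_rot: [179.8, -0.1, 103.1]
force: [1.1, 0.3, -1.2]
grip_width: 0.0392
grasp_force: 0.0
time_s: 31.78
tool_pos: [0.3921, 0.5587, 0.0855]
tool_rot: [-180.0, -0.2, 103.5]
force: [0.5, -0.5, 0.7]
grip_width: 0.0396
grasp_force: 0.0
0.0 jig mm [ 13.58 -32.35] deg 6.48 0.0856 world [0.5687 0.345 ]
5.0 jig mm [ 13.84 -32.28] deg 17.71 0.0826 world [0.5689 0.3452]
-5.0 jig mm [ 13.53 -32.3 ] deg -4.42 0.0864 world [0.5686 0.345 ]
0 jig mm [ 13.65 -32.26] deg 17.97 0.0841 world [0.5687 0.3451]
0 jig mm [ 13.49 -32.23] deg 17.95 0.0845 world [0.5685 0.345 ]
0 jig mm [ 13.63 -32.28] deg 19.52 0.0877 world [0.5687 0.3451]
```

View pics/t5c.png

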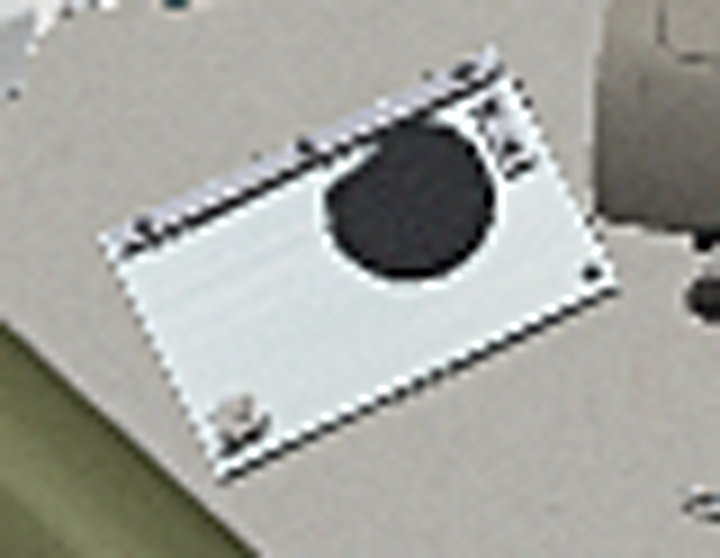

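The disc is at jig (13.6, -32.3) with the flat still about 18° off. Its right corner is on the bar near crop (455,125), so the top-press grip slips partly. For the finish I'll push the rim gently with closed fingertips on its near-left side. That swings the flat flush about the corner already touching the bar.

```bash
python3 -m jog '[{"dp":[-5,1.3,0],"twist":-5,"fingers":0},{"dp":[-11,2.6,0],"twist":-10,"fingers":0},{"dp":[-16,4,0],"twist":-15,"fingers":0},{"dp":[-21,5.5,0],"twist":-20,"fingers":0},{"dp":[-25.3,6.6,2],"twist":-20,"fingers":0},{"dp":[-25.3,6.6,7],"twist":-20,"fingers":0},{"dp":[-25.3,6.6,8],"twist":-20,"fingers":0},{"dp":[-25.3,6.6,8],"twist":-20,"fingers":0}]'
python3 - <<'E'
from h import *
shot('side','s8'); o=env.get_obs(); p=o['tool_pos']; J=np.array([.5396,.3646]);A=np.radians(33.2);Rj=np.array([[np.cos(A),-np.sin(A)],[np.sin(A),np.cos(A)]])
print(p,1e3*Rj.T@(p[:2]-J),o['tool_rot'],o['grip_width'])
E
```

```text
time_s: 32.83
tool_pos: [0.5186, 0.3226, 0.005]
tool_rot: [-180.0, 0.0, 123.1]
force: [0.4, -0.1, -1.4]
grip_width: 0.0004
grasp_force: 0.0
[0.51921606 0.32348407 0.00606036] [-39.57012007 -23.24284631] [1.79891179e+02 4.23886023e-03 1.23153113e+02] 0.0005174687321238222
```

```bash
python3 -m jog '[{"dp":[0.6,-0.3,0],"twist":0,"fingers":0},{"dp":[0.6,-0.3,1],"twist":0,"fingers":0},{"dp":[0.6,-0.3,2],"twist":0,"fingers":0},{"dp":[0.6,-0.3,2.5],"twist":0,"fingers":0},{"dp":[0.6,-0.3,2.5],"twist":0,"fingers":0}]'; python3 -m jog '[{"dp":[0,0.1,0],"twist":0,"fingers":0},{"dp":[0,0.3,0],"twist":0,"fingers":0},{"dp":[0,0.5,0],"twist":0,"fingers":0},{"dp":[0,0.6,0],"twist":0,"fingers":0}]'
```

```text
time_s: 33.5
tool_pos: [0.5121, 0.3257, -0.0211]
tool_rot: [-179.9, 0.0, 123.1]
force: [-0.3, -0.4, 0.4]
grip_width: 0.0005
grasp_force: 0.0
time_s: 34.0
tool_pos: [0.5177, 0.3297, -0.0202]
tool_rot: [180.0, -0.0, 123.1]
force: [-0.6, 0.5, -0.3]
grip_width: 0.0003
grasp_force: 0.0
```

```bash
python3 -m jog '[{"dp":[0,0.1,0],"twist":0,"fingers":0},{"dp":[0,0.2,0],"twist":0,"fingers":0},{"dp":[0,0.3,0],"twist":0,"fingers":0},{"dp":[0,0.4,0],"twist":0,"fingers":0}]' | grep -E "pos|force"; python3 -m jog '[{"dp":[0,0.1,0],"twist":0,"fingers":0},{"dp":[0,0.2,0],"twist":0,"fingers":0}]' | grep -E "pos|force"
```

```text
tool_pos: [0.5209, 0.3317, -0.0203]
force: [0.4, -0.8, -0.4]
grasp_force: 0.0
tool_pos: [0.5214, 0.3324, -0.0206]
force: [-3.8, -1.6, 2.1]
grasp_force: 1.9
```

```bash
python3 -m jog '[{"dp":[0,0.1,0],"twist":0,"fingers":0},{"dp":[0,0.2,0],"twist":0,"fingers":0}]' | grep -E "pos|force"
```

```text
tool_pos: [0.523, 0.3339, -0.0207]
force: [-3.4, -0.8, -0.6]
grasp_force: 1.4
```

```bash
python3 -m jog '[{"dp":[0,0.1,0],"twist":0,"fingers":0},{"dp":[0,0.15,0],"twist":0,"fingers":0}]' | grep -E "pos|force"
```

```text
tool_pos: [0.5249, 0.3348, -0.0206]
force: [-3.9, -0.1, 0.6]
grasp_force: 2.0
```

```bash
python3 -m jog '[{"dp":[0,0.1,0],"twist":0,"fingers":0},{"dp":[0,0.1,0],"twist":0,"fingers":0}]' | grep -E "pos|force"
```

```text
tool_pos: [0.5251, 0.3353, -0.0206]
force: [-5.3, -0.1, 1.4]
grasp_force: 2.7
```

```bash
python3 -m jog '[{"dp":[0,0.1,0],"twist":0,"fingers":0},{"dp":[0,0.1,0],"twist":0,"fingers":0}]' | grep -E "pos|force"
```

```text
tool_pos: [0.5252, 0.3359, -0.0206]
force: [-7.3, -0.4, 1.7]
grasp_force: 3.4
```

Firm against the bar at 7 N. Next I'll back off, go round to the left side and push along the bar to the stop.

```bash
python3 -m jog '[{"dp":[0,-0.5,0],"twist":0,"fingers":0},{"dp":[0,-1,0],"twist":0,"fingers":0},{"dp":[2,-1,0],"twist":0,"fingers":0},{"dp":[4.2,-1,0],"twist":0,"fingers":0},{"dp":[4.2,1,0],"twist":0,"fingers":0},{"dp":[4.2,3.5,0],"twist":0,"fingers":0},{"dp":[4.2,4.4,0],"twist":0,"fingers":0},{"dp":[4.2,4.4,0],"twist":0,"fingers":0}]'; python3 -m jog '[{"dp":[-0.1,0,0],"twist":0,"fingers":0},{"dp":[-0.3,0,0],"twist":0,"fingers":0},{"dp":[-0.5,0,0],"twist":0,"fingers":0}]';python3 - <<'E'
from h import *
o=env.get_obs(); p=o['tool_pos']; J=np.array([.5396,.3646]);A=np.radians(33.2);Rj=np.array([[np.cos(A),-np.sin(A)],[np.sin(A),np.cos(A)]])
print(1e3*Rj.T@(p[:2]-J))
E
```

```text
time_s: 36.75
tool_pos: [0.5407, 0.3957, -0.0205]
tool_rot: [-180.0, -0.0, 123.2]
force: [-0.5, 0.4, -0.6]
grip_width: 0.0005
grasp_force: 0.0
time_s: 37.12
tool_pos: [0.5436, 0.3904, -0.0201]
tool_rot: [180.0, -0.0, 123.1]
force: [0.7, 0.5, 0.6]
grip_width: 0.0006
grasp_force: 0.0
[17.51432489 19.40451231]
```

```bash
python3 -m jog '[{"dp":[-0.2,0,0],"twist":0,"fingers":0},{"dp":[-0.4,0,0],"twist":0,"fingers":0},{"dp":[-0.6,0,0],"twist":0,"fingers":0}]' | grep -E "pos|force"; python3 -m jog '[{"dp":[-0.1,0,0],"twist":0,"fingers":0},{"dp":[-0.2,0,0],"twist":0,"fingers":0}]' | grep -E "pos|force"
```

```text
tool_pos: [0.5471, 0.3857, -0.0203]
force: [0.9, -0.4, 0.0]
grasp_force: 0.0
tool_pos: [0.5474, 0.3852, -0.0203]
force: [-1.0, 2.8, 0.3]
grasp_force: 1.6
```

```bash
python3 -m jog '[{"dp":[-0.1,0,0],"twist":0,"fingers":0},{"dp":[-0.1,0,0],"twist":0,"fingers":0}]' | grep -E "pos|force"
```

```text
tool_pos: [0.5475, 0.3852, -0.0203]
force: [-3.2, 4.6, -0.4]
grasp_force: 2.6
```

```bash
python3 -m jog '[{"dp":[0.6,0,0],"twist":0,"fingers":0},{"dp":[2,0,-3],"twist":0,"fingers":0},{"dp":[7,-2,-8],"twist":0,"fingers":0},{"dp":[12,-5,-10],"twist":0,"fingers":0},{"dp":[17,-7,-10],"twist":0,"fingers":0},{"dp":[22,-9,-10],"twist":0,"fingers":0},{"dp":[24,-10,-10],"twist":0,"fingers":0}]'
python3 - <<'E'
from look import *
c=shot('top','t6')
for xm in(40,42,44): measure(c,(18,-37),(0,8),xmax=xm)
cv2.imwrite('pics/t6c.png',cv2.resize(c['pixels'][155:205,185:230],None,fx=12,fy=12,interpolation=cv2.INTER_CUBIC))
E
```

```text
time_s: 38.88
tool_pos: [0.3304, 0.5317, 0.0798]
tool_rot: [180.0, -0.0, 123.4]
force: [0.0, 0.4, 0.3]
grip_width: 0.0003
grasp_force: 0.0
0 jig mm [ 17.46 -38.51] deg 2.44 0.0774 world [0.5753 0.3419]
8 jig mm [ 17.38 -38.52] deg 6.06 0.0774 world [0.5752 0.3419]
0 jig mm [ 17.37 -38.44] deg 0.32 0.0776 world [0.5752 0.3419]
8 jig mm [ 17.38 -38.44] deg 3.86 0.0777 world [0.5752 0.3419]
0 jig mm [ 17.4  -38.41] deg 0.11 0.0785 world [0.5752 0.342 ]
8 jig mm [ 17.4  -38.41] deg 3.57 0.0787 world [0.5752 0.342 ]
```

View pics/t6c.png

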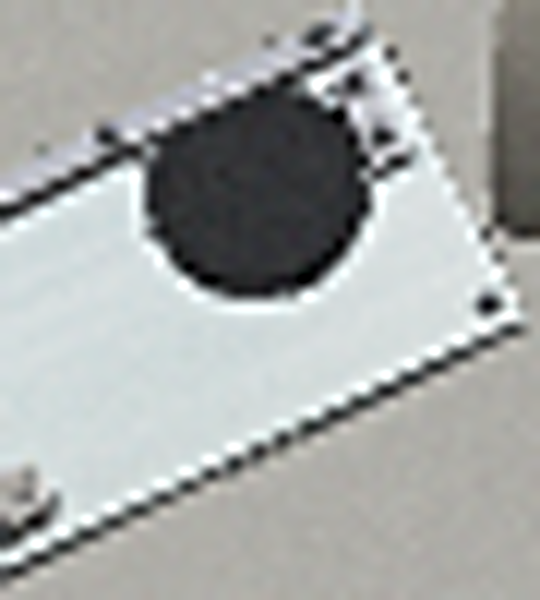

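The picture shows the disc in the corner. Its rim is at the stop near crop (370,160) and its flat lies along the bar's dark line. The fit gives x 17.4 (19 wanted), so a gap of about 1 mm or a small angle is possible. One more gentle push through the centre towards the bar should settle it.

```bash
python3 -m jog '[{"dp":[-6,0.5,0],"twist":0,"fingers":0},{"dp":[-12,1,0],"twist":0,"fingers":0},{"dp":[-18,2,0],"twist":0,"fingers":0},{"dp":[-24,3,0],"twist":0,"fingers":0},{"dp":[-29.2,4.4,0],"twist":0,"fingers":0},{"dp":[-29.2,4.4,3],"twist":0,"fingers":0},{"dp":[-29.2,4.4,7],"twist":0,"fingers":0},{"dp":[-29.2,4.4,7],"twist":0,"fingers":0}]'
cat > jp.py <<'E'
from h import *
o=env.get_obs(); p=o['tool_pos']; J=np.array([.5396,.3646]);A=np.radians(33.2);Rj=np.array([[np.cos(A),-np.sin(A)],[np.sin(A),np.cos(A)]])
print('jig',np.round(1e3*Rj.T@(p[:2]-J),1),'F jig',np.round(Rj.T@o['force'][:2],1),'z',p[2],o['time_s'])
E
python3 -m jog '[{"dp":[0,0,0],"twist":0,"fingers":0}]'>/dev/null; python3 jp.py
```

```text
time_s: 39.92
tool_pos: [0.5286, 0.3054, 0.0067]
tool_rot: [-179.6, 0.1, 123.0]
force: [0.5, -0.4, 0.1]
grip_width: 0.0005
grasp_force: 0.0
jig [-37.4 -42.5] F jig [0.4 0.2] z 0.010956999600422221 40.05
```

```bash
python3 -m jog '[{"dp":[0.4,-0.4,0.5],"twist":0,"fingers":0},{"dp":[0.4,-0.4,1.5],"twist":0,"fingers":0},{"dp":[0.4,-0.4,2.5],"twist":0,"fingers":0},{"dp":[0.4,-0.4,3.0],"twist":0,"fingers":0},{"dp":[0.4,-0.4,3.0],"twist":0,"fingers":0}]'>/dev/null; python3 jp.py; python3 -m jog '[{"dp":[0,0.2,0],"twist":0,"fingers":0},{"dp":[0,0.4,0],"twist":0,"fingers":0},{"dp":[0,0.6,0],"twist":0,"fingers":0},{"dp":[0,0.6,0],"twist":0,"fingers":0}]'>/dev/null; python3 jp.py
```

```text
jig [-42.7 -37.4] F jig [-0.3  0.3] z -0.021010423659304556 40.675
jig [-35.9 -37.3] F jig [-0.7 -0.5] z -0.020185672676778357 41.175
```

```bash
python3 -m jog '[{"dp":[0,0.15,0],"twist":0,"fingers":0},{"dp":[0,0.3,0],"twist":0,"fingers":0},{"dp":[0,0.3,0],"twist":0,"fingers":0}]'>/dev/null; python3 jp.py; python3 -m jog '[{"dp":[0,0.1,0],"twist":0,"fingers":0},{"dp":[0,0.1,0],"twist":0,"fingers":0}]'>/dev/null; python3 jp.py
```

```text
jig [-33.1 -37.3] F jig [0.7 0.1] z -0.020301399099130417 41.55
jig [-32.2 -37.3] F jig [ 0.8 -0.2] z -0.020309993748823064 41.8
```

```bash
python3 -m jog '[{"dp":[0,0.1,0],"twist":0,"fingers":0},{"dp":[0,0.1,0],"twist":0,"fingers":0}]'>/dev/null; python3 jp.py
```

```text
jig [-31.2 -37.3] F jig [ 0.9 -0.6] z -0.020299681049386287 42.05
```

```bash
python3 -m jog '[{"dp":[0,0.1,0],"twist":0,"fingers":0},{"dp":[0,0.1,0],"twist":0,"fingers":0}]'>/dev/null; python3 jp.py
```

```text
jig [-30.1 -37.3] F jig [-0.5 -0.4] z -0.02029662362979614 42.3
```

```bash
python3 -m jog '[{"dp":[0,0.1,0],"twist":0,"fingers":0},{"dp":[0,0.1,0],"twist":0,"fingers":0}]'>/dev/null; python3 jp.py
```

```text
jig [-29.4 -37.2] F jig [-1.3  0.2] z -0.020376740054885184 42.55
```

```bash
python3 -m jog '[{"dp":[0,0.1,0],"twist":0,"fingers":0},{"dp":[0,0.1,0],"twist":0,"fingers":0}]'>/dev/null; python3 jp.py
```

```text
jig [-29.1 -37. ] F jig [-2.4  0.8] z -0.02060688393735429 42.8
```

```bash
python3 -m jog '[{"dp":[0,0.1,0],"twist":0,"fingers":0},{"dp":[0,0.1,0],"twist":0,"fingers":0}]'>/dev/null; python3 jp.py
```

```text
jig [-28.7 -36.6] F jig [-4.2  1.5] z -0.02081410357202817 43.05
```

```bash
python3 -m jog '[{"dp":[0,0.1,0],"twist":0,"fingers":0},{"dp":[0,0.1,0],"twist":0,"fingers":0}]'>/dev/null; python3 jp.py; python3 -m jog '[{"dp":[0,-0.3,0],"twist":0,"fingers":0},{"dp":[0,-1.2,0],"twist":0,"fingers":0},{"dp":[0,-2,-3],"twist":0,"fingers":0},{"dp":[4,-2,-8],"twist":0,"fingers":0},{"dp":[10,-2,-10],"twist":0,"fingers":0},{"dp":[16,-3,-10],"twist":0,"fingers":0},{"dp":[22,-4,-10],"twist":0,"fingers":0},{"dp":[28,-5,-10],"twist":0,"fingers":0}]'
python3 - <<'E'
from look import *
c=shot('top','t7')
for xm in(40,42,44): measure(c,(18,-37),(0,8),xmax=xm)
b=load('t6')
# sub-pixel model check: residual with the whole scene modelled (plate bright, bar-face dark unaffected): scan cost over angle at seated position
d=c['pixels'].astype(float).mean(2)-b['pixels'].astype(float).mean(2)
print(np.round(d[158:184:1,192:220:2]).astype(int))
E
```

```text
jig [-28.4 -36.4] F jig [-5.9  2. ] z -0.0210140711318449 43.3
time_s: 44.3
tool_pos: [0.3424, 0.5277, 0.0804]
tool_rot: [179.9, -0.1, 123.1]
force: [0.1, -0.3, -0.1]
grip_width: 0.0006
grasp_force: 0.0
0 jig mm [ 18.68 -38.51] deg 2.96 0.0756 world [0.5763 0.3426]
8 jig mm [ 18.69 -38.6 ] deg 4.64 0.0758 world [0.5764 0.3425]
0 jig mm [ 18.66 -38.49] deg 2.27 0.0757 world [0.5763 0.3426]
8 jig mm [ 18.78 -38.55] deg 4.33 0.0758 world [0.5764 0.3426]
0 jig mm [ 18.66 -38.52] deg -0.46 0.0762 world [0.5763 0.3426]
8 jig mm [ 18.84 -38.56] deg 5.94 0.0767 world [0.5765 0.3426]
[[  0  -3   1   0  -1  -3   5   6  -3  -5   0   4   1   4]
 [ -5  -2  -3   4   3  -5   3   0  -3   4   3  -2  -1   6]
 [ -3   2   1  -3  -4   3   2   1  -3  -1   5   5   5   1]
 [  2   3   5  -4  -1   0  -3  -2   1   3   0  -5  -2  -1]
 [  0   4   1   0  -4  -2   7   1  -2 -49  -2   2   1   0]
 [  0  -2  -2   4   5   2 -18   0  -2  13 -60   0   6  -3]
 [  1  -2  -1   3   0 -20   4  10   6   9   9  -1   7   1]
 [ -2   6  -2  -6 -23  10  -3   1   1   3   0 -12   4  -1]
 [ -2   5   1 -10   7  -1   0  -2  -4  -2   4 
[... 316 characters left out ...]
3   4  -1  -3   7  13  -1  -4 -12   4 -21  -4  -2]
 [  3   0   1   2  10   8   7   1   8   8   0 -16  -5   3]
 [  1   2   5  -5  -7 -12   6   1  -8  -2   7  -4  -2   4]
 [  3   0   0   2   5  -4   8   1  -1  -4   4  -1   0   2]
 [  0  -2   1  -1  -7  -5   1   1  -4  -4  -7   2   0  -1]
 [ -2  -1   0  -3  43  -9   0  -2   0  -4   1   3   1  -2]
 [  2   2   2   1  -4   8 -14 -11 -14 109  -1  -3   4   0]
 [  2  -1   1   1  -2  63  68  69  -4  -9  -1   1   0   3]
 [  0  -1  -2  -4   0  -5  -3  -6  -4  -8  -1   1   2   1]
 [ -2  -1   4   4   0   4  -2  -1  -2   2  -1   5   0   0]
 [  0   1   1   4   1  -5   5   4  -2   2  -1   1   2   2]
 [  1   3   0  -1   1   2  -1   3   4   1  -1  -3  -4   2]]
```

The disc moved about 1.2 mm closer to the bar. I'll check the angle with a sharper fit, using the first picture (with no disc at the bar) as the background.

```bash
cat > fit2.py <<'E'
from fit import *
J=np.array([.5396,.3646]);A=np.radians(33.2);Rj=np.array([[np.cos(A),-np.sin(A)],[np.sin(A),np.cos(A)]])
def run(tag,g0,degs,bgtag='t0'):
    c=load(tag); box=(185,155,42,36); sl=np.s_[155:191,185:227]
    g=c['pixels'].astype(np.float32).mean(2)[sl]; bg=load(bgtag)['pixels'].astype(np.float32).mean(2).copy()
    old=load('t3')['pixels'].astype(np.float32).mean(2)
    r0=proj(c,[.5215,.3813,.018]); yy,xx=np.mgrid[:384,:512]; near=np.hypot(xx-r0[0],yy-r0[1])<13
    bg[near]=215; bg=bg[sl]; W=1-near[sl].astype(np.float32)
    dc=J+Rj@(np.array(g0)/1e3); s=np.array([.002,.002,.03,1,1])
    for d in degs:
        x0=np.array([*dc,A+np.radians(d)])
        def f(q):
            m=render(c,disc_polys(*(x0+q[:3]*s[:3])),box); return ((bg*(1-m)+(48+5*q[3])*m-g)*W).ravel()/170
        o=least_squares(f,np.zeros(4),jac=lambda q:np.stack([f(q+e)-f(q-e) for e in np.eye(4)*.5],1)); q=x0+o.x[:3]*s[:3]
        a=q[2]-A; p=1e3*Rj.T@(q[:2]-J); reach=p[0]+(28*np.cos(a)+25.7*abs(np.sin(a)))
        print(tag,d,np.round(p,2),round(np.degrees(a),2),'max x',round(reach,2),'flat mid x',round(p[0]+28*np.cos(a),2),round(float(np.sqrt(np.mean(o.fun**2))),4))
E
python3 - <<'E'
from fit2 import *
run('t4',(12.7,-23),(10,20)); run('t5',(13.6,-32),(5,15)); run('t6',(18,-38),(0,6)); run('t7',(18.7,-38),(-5,0,6))
E
```

```text
t4 10 [ 12.38 -22.75] 19.2 max x 47.28 flat mid x 38.82 0.0625
t4 20 [ 12.39 -22.78] 19.01 max x 47.23 flat mid x 38.86 0.0625
t5 5 [ 13.15 -31.86] 17.62 max x 47.62 flat mid x 39.84 0.0654
t5 15 [ 13.22 -32.03] 16.7 max x 47.43 flat mid x 40.04 0.0656
t6 0 [ 17.48 -37.91] -1.14 max x 45.99 flat mid x 45.48 0.0572
t6 6 [ 17.58 -37.77] 2.77 max x 46.78 flat mid x 45.54 0.0571
t7 -5 [ 18.71 -37.97] -3.8 max x 48.36 flat mid x 46.65 0.0573
t7 0 [ 18.65 -38.  ] -0.0 max x 46.65 flat mid x 46.65 0.0574
t7 6 [ 18.56 -37.94] -0.46 max x 46.76 flat mid x 46.56 0.0572
```

y is right (-38.0) and the flat is within about 1–2° of flush. To make certain, I'll give one more light push at the near-left rim, which pushes towards both bar and stop and can only close a leftover angle.

```bash
python3 -m jog '[{"dp":[-6,0.5,0],"twist":0,"fingers":0},{"dp":[-12,1,0],"twist":0,"fingers":0},{"dp":[-18,2,0],"twist":0,"fingers":0},{"dp":[-24,3,0],"twist":0,"fingers":0},{"dp":[-26.1,3.7,2],"twist":0,"fingers":0},{"dp":[-26.1,3.7,6],"twist":0,"fingers":0},{"dp":[-26.1,3.7,8.5],"twist":0,"fingers":0},{"dp":[-26.1,3.7,8.5],"twist":0,"fingers":0}]'; python3 jp.py
```

```text
time_s: 45.35
tool_pos: [0.5156, 0.3263, -0.0071]
tool_rot: [-179.8, 0.0, 123.1]
force: [1.2, -0.8, 0.2]
grip_width: 0.0005
grasp_force: 0.0
jig [-41.1 -18.9] F jig [ 0.6 -1.3] z -0.007117068613032657 45.35
```

```bash
python3 -m jog '[{"dp":[0,0,0.6],"twist":0,"fingers":0},{"dp":[0,0.3,1.2],"twist":0,"fingers":0},{"dp":[0,0.6,1.2],"twist":0,"fingers":0},{"dp":[0,0.8,1.2],"twist":0,"fingers":0}]'>/dev/null; python3 jp.py;  python3 -m jog '[{"dp":[0,0.1,0],"twist":0,"fingers":0},{"dp":[0,0.1,0],"twist":0,"fingers":0}]'>/dev/null; python3 jp.py
```

```text
jig [-30.5 -18.2] F jig [0.1 0.1] z -0.01684330278095167 45.85
jig [-30.1 -18.3] F jig [0.  0.5] z -0.017174987121264577 46.1
```

```bash
python3 -m jog '[{"dp":[0,0.15,0],"twist":0,"fingers":0},{"dp":[0,0.15,0],"twist":0,"fingers":0}]'>/dev/null; python3 jp.py
```

```text
jig [-28.6 -18.3] F jig [-0.8 -0.5] z -0.017302901069410487 46.35
```

```bash
python3 -m jog '[{"dp":[0,0.15,0],"twist":0,"fingers":0},{"dp":[0,0.15,0],"twist":0,"fingers":0}]'>/dev/null; python3 jp.py
```

```text
jig [-27.5 -18.2] F jig [-1.   0.4] z -0.017426174877048353 46.6
```

```bash
python3 -m jog '[{"dp":[0,0.1,0.1],"twist":0,"fingers":0},{"dp":[0,0.1,0.1],"twist":0,"fingers":0}]'>/dev/null; python3 jp.py
```

```text
jig [-26.8 -17.9] F jig [-1.7  1.3] z -0.018599609555835256 46.85
```

```bash
python3 -m jog '[{"dp":[0,0.1,0],"twist":0,"fingers":0},{"dp":[0,0.1,0],"twist":0,"fingers":0}]'>/dev/null; python3 jp.py
```

```text
jig [-26.5 -17.9] F jig [-4.7  1.2] z -0.01868801878630201 47.1
```

```bash
python3 -m jog '[{"dp":[0,0.1,0],"twist":0,"fingers":0},{"dp":[0,0.1,0],"twist":0,"fingers":0}]'>/dev/null; python3 jp.py
```

```text
jig [-26.5 -17.8] F jig [-6.2  1.4] z -0.018872310916281755 47.35
```

Firm at 6 N without moving further. Withdraw and verify.

```bash
python3 -m jog '[{"dp":[0,-0.2,0],"twist":0,"fingers":0},{"dp":[0,-1.2,0],"twist":0,"fingers":0},{"dp":[0,-2,-3],"twist":0,"fingers":0},{"dp":[4,-2,-8],"twist":0,"fingers":0},{"dp":[10,-2,-10],"twist":0,"fingers":0},{"dp":[15,-3,-10],"twist":0,"fingers":0},{"dp":[21,-4,-10],"twist":0,"fingers":0},{"dp":[26,-5,-10],"twist":0,"fingers":0}]'
python3 - <<'E'
from fit2 import *
shot('top','t8'); run('t8',(18.7,-38),(-5,0,6))
d=load('t8')['pixels'].astype(float).mean(2)-load('t7')['pixels'].astype(float).mean(2)
print(np.argwhere(abs(d[155:191,185:227])>15).shape, d[155:191,185:227].std())
E
```

```text
time_s: 48.35
tool_pos: [0.3441, 0.5287, 0.0824]
tool_rot: [179.8, -0.1, 123.2]
force: [0.7, 0.8, 0.0]
grip_width: 0.0002
grasp_force: 0.0
t8 -5 [ 19.47 -37.89] -3.57 max x 49.01 flat mid x 47.41 0.0556
t8 0 [ 19.36 -37.76] -0.19 max x 47.45 flat mid x 47.36 0.0554
t8 6 [ 19.19 -37.82] 1.17 max x 47.71 flat mid x 47.19 0.0551
(20, 2) 7.065191619246294
```

The flat's middle is now at 47.3 mm, the same x at which the bar stopped the rim earlier. The angle is about 0° and y is about -37.9, as when it was pressed on the stop. Handing in.

```bash
python3 -c "
from cell import env
print(env.sign_off())"
```

```text
the job is handed in; nothing more can be done
None
```

I handed the job in at about 48 s: by the last camera fit the disc's flat lies flush against the bar (angle about 0°, good to a degree or two) and its rim is at the stop. The hand is clear, pushes on the bar and stop stayed near 12 N or less at the wrist, and I saw no bystander moved; the judge's verdict was not shown.

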